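Load the welding jig and hang its spark gate

ROBOT

A 7-joint arm with a two-finger parallel gripper is mounted at the origin on the work surface. World frame = base frame: x ahead of the robot, y to its left, z up, the work surface at z = 0. Lengths are in m, angles in rad, forces in N, time in s.
With the tool pointing down it reaches from about 0.35 to 0.9 m from the base axis. Payload 8.1 kg.
Tool frame: the origin (TCP) lies on the centre line of the jaws, within the pads' length; the fingertips stand 25 mm ahead of it and the grasp point (between the pads) lies 6 mm ahead of it (ctrl.nose_length is the distance from the TCP to the fingertips, in m); z points along the fingers, y is the direction in which the jaws open and shut (so a half turn about z gives the same grasp; the last joint's range is limited). The gripper opens to 92 mm and grips with 3 to 60 N. Pads are 19 mm wide; open, the fingers measure 130 mm over their backs; the gripper's body (75 mm by 190 mm) begins 47 mm behind the grasp point.
Start: joints at [1.189, 0.434, 0.025, 1.573, -0.012, 1.134, -0.075], TCP at [0.172, -0.601, 0.213] pointing down, gripper open.
Joint ranges: [-2.62, 2.62], [-0.44, 2.09], [-1.27, 1.32], [0.08, 2.57], [-1.32, 4.46], [0.12, 2], [-2.74, 2.74]. Speed limits (rad/s): [2.22, 2.22, 3.01, 3.01, 3.14, 3.14, 3.14].

INTERFACE

Orientations are given as a unit quaternion [x, y, z, w].
In Python, from cell import ctrl gives the robot as it stands. The module is installed in compiled form; this text tells all that it offers.
- The arm moves only by the tool jog_arm, never from a script. Its argument "rows" is a list of rows, each a list of 3 entries, a list of its own where there are three numbers: the closure in counts, from 0 (fully open) to 255 (shut), then the shift along the tool's x, y, z in m, then the turn about the tool's z in degrees. In form: [[hand, [x, y, z], spin], ...]. A call has 1 to 10 rows; each row is the pose to reach, as a shift and turn from the pose measured when the call began, along the tool's axes at that moment; what a row does not reach only later rows make up. A row lasts 1/12 s, in which the tool goes at most 41.7 mm and 7.16 degrees, less where a joint would pass 70% of its speed; a pose out of reach is approached as far as the arm can. A call with a gripper value outside its range is refused whole. The fingers move at their own pace and stop on an object; "grip_force" is the grip in N (left out, the last holds). Time passes only in rows, so rows that repeat a pose let the fingers close. It gives the time, the measured TCP pose, the force and the opening at its end, in the units of the state.
- ctrl.read_state(): the state, without advancing time (a new reading comes with each control period).
- ctrl.camera(name): name is "scene" or "top" or "wrist"; returns a dict with "img" (384x512x3 uint8, red, green, blue), "vertical_fov" (degrees; the focal length in pixels is half the picture's height over the tangent of half this angle, whatever the lens; pixels are square), "cx", "cy" (the principal point, pixels), "k1" (the pictures are not rectified: a ray, as slopes to the right and down, at radius r is drawn at 1 + k1 r^2 times it, then the intrinsics apply), "position" and "attitude" of the camera in the world. Camera axes: x right, y up, looking along -z (the intrinsics and any distortion apply to the point x, -y, -z); pixel columns grow to the right and rows downward; lengths in m; the calibration is good to about 2 mm. A picture is of the moment at which its call begins. There is no depth.
- ctrl.finish_job(): hands the job in, once; it reports no verdict.
The state is a dict: "clock": time; "qpos": joint angles; "joint_vel": joint speeds; "joint_efforts": joint torques, N m; "ee_pos": TCP position; "eef_rot": TCP orientation; "contact_force": force on the tool from outside, world axes, zero at the start; "moment": the same for the moment, N m; "opening": finger opening in m.
Only numpy, scipy, OpenCV 4.12 (cv2) and the standard library are available. Lean on these libraries where they do the work, as an engineer would, in place of code of your own. Each camera call takes 0.05 s, during which the arm holds its last target. There are 200 camera calls.

TASK

Loosen the red clamp knob on the welding jig before moving anything on it, then slide the green stop all the way back from the blue fence and lay every T-bracket on the bench flat in the jig's channel, webs up and crosswise to the channel, side by side from the fence. Push the stop up so that fence, brackets and stop all touch, and tighten its clamp knob again; finally lift the yellow spark gate upright out of its rack and hang it with both knuckles fully down on the jig's two pintle pins, closed along the jig's near edge, without upsetting the hammer, spray can or carving.

Things in the scene. Friction and masses are not known exactly. Their poses are not given: they have to be found in the camera images.
- tee1_center (a point): aluminium T-bracket (inverted T), 0.3 kg: flat flange 100 (x) x 50 (y) x 8 mm below, upright web 100 (x) x 10 (y) x 40 mm on its middle; total height 48 mm. This point: its centre, 24 mm above its underside. Gripped across the web. Ends alike. Two or three of the three are present, lying flat on the bench, web up
- tee2_center (a point): aluminium T-bracket (inverted T), 0.3 kg: flat flange 100 (x) x 50 (y) x 8 mm below, upright web 100 (x) x 10 (y) x 40 mm on its middle; total height 48 mm. This point: its centre, 24 mm above its underside. Gripped across the web. Ends alike. Two or three of the three are present, lying flat on the bench, web up
- tee3_center (a point): aluminium T-bracket (inverted T), 0.3 kg: flat flange 100 (x) x 50 (y) x 8 mm below, upright web 100 (x) x 10 (y) x 40 mm on its middle; total height 48 mm. This point: its centre, 24 mm above its underside. Gripped across the web. Ends alike. Two or three of the three are present, lying flat on the bench, web up
- fence_foot (a point): on the jig's channel floor (12 mm above the bench), foot of the blue fence's inner face, on the channel's centre line. Jig axes: y along the channel away from the fence, x across it, away from the robot. Lips 5 mm high, inner faces at x = -57 and 57 mm: a bracket lies with its length along x. Fence 114 mm wide, 36 mm high. Brackets stack from y = 0, 50 mm each. Jig fixed, place and yaw vary
- stop (a joint): green sliding stop: distance of its face from the fence's face, m; 0 to 0.175 (fully back, at its end). It always rubs with about 4 N, moves along the jig's y and stays where it is left
- stop_face (a point): middle of the stop's flat face (100 mm wide, from 14 to 50 mm above the bench) that looks at the fence; its y axis points away from the fence
- clamp (a joint): red clamp knob on top of the stop: rad, 0 fully loose, 1.5 at its tight end; grows clockwise seen from above. Tight above 1.15, loose below 0.3. Starts tight; stays where it is left (friction about 0.1 N m)
- clamp_grip (a point): centre of the red knob's upright grip bar, 50 mm long (x), 12 mm thick (y), 36 mm high, on the knob's vertical axis, 86 mm above the bench. At joint value 0 the bar lies along the jig's x. In jig axes it is 85 mm in x and (stop + 20 mm) in y from fence_foot. The stop can be pushed and pulled by it
- gate_grip (a point): yellow lift-off spark gate, 0.5 kg: upright leaf 180 (y) x 10 (x) x 140 mm high with a black grip bar 80 (y) x 12 (x) x 38 mm on its top edge. This point: in the grip bar, 162 mm above the leaf's underside, above its middle. Starts standing in a wooden slot rack whose cheeks reach 60 mm up the leaf (13 mm slot)
- lower_knuckle (a point): centre of the underside of the gate's lower knuckle, (0, -103, -142) mm from gate_grip in the gate's axes. The two knuckles (steel tubes, outside 22 mm, bore 13 mm, 24 mm high) are on one vertical line, the upper 80 mm above the lower
- lower_seat (a point): foot of the jig's lower pintle pin, on top of its arm, 52 mm above the bench, (-110, -10, 40) mm from fence_foot in jig axes. Pin 9 mm thick, 26 mm high, tapered in its top 8 mm. A hung gate has the lower knuckle's underside here; closed, gate y is parallel to jig y. Arms, 20 mm wide (x), 10 mm thick, run from the pins along jig -y to the post (its top 152 mm up)
- upper_seat (a point): foot of the upper pintle pin, alike, 80 mm above the lower on the same vertical line. So the knuckles come in sideways, lifted 27 to 45 mm over their seats, from jig +y or x, and are then lowered
- mallet: bystander: hammer lying on the bench, about 250 mm; leave alone
- spray: bystander: spray can, 56 mm across, 110 mm high; leave alone
- carving: bystander: dark carved wooden figure, 68 mm across, 105 mm high; leave alone
There are look-alikes about, which are no part of the job. Leave any purple look-alike of the part that bears tee2_center alone. Of the things shaped like the part that bears gate_grip, the yellow one is meant.

How it is judged:
On the way, in this order (a step that is already met when the one before it is completed fails the run):
1. the clamp knob is loosened, the stop not yet moved (value of joint clamp below 0.3 rad and distance of stop_face from where it was at the start of the episode below 0.02 m), for 0.2 s.
2. the stop is slid fully back (value of joint stop above 0.168 m), for 0.2 s.
3. every bracket lies flat in the channel between fence and stop (x of tee1_center in the frame of fence_foot between -0.01 and 0.01 m and y of tee1_center in the frame of fence_foot between 0.02 and 0.16 m and z of tee1_center in the frame of fence_foot between 0.02 and 0.028 m and angle between each of tee1_center, tee2_center, tee3_center's own z axis and vertical below 0.08 rad and angle between the x axis of each of tee1_center, tee2_center, tee3_center and the x axis of fence_foot, either way round below 0.15 rad and x of tee2_center in the frame of fence_foot between -0.01 and 0.01 m and y of tee2_center in the frame of fence_foot between 0.02 and 0.16 m and z of tee2_center in the frame of fence_foot between 0.02 and 0.028 m and x of tee3_center in the frame of fence_foot between -0.01 and 0.01 m and y of tee3_center in the frame of fence_foot between 0.02 and 0.16 m and z of tee3_center in the frame of fence_foot between 0.02 and 0.028 m), for 0.2 s.
4. fence, brackets and stop touch and the clamp is tight (all of step 3 and y of each of tee1_center, tee2_center, tee3_center in the frame of fence_foot below 0.132 m and y of any of tee1_center, tee2_center, tee3_center in the frame of fence_foot below 0.03 m and y of any of tee1_center, tee2_center, tee3_center in the frame of stop_face above -0.03 m and (y of tee1_center in the frame of fence_foot below 0.03 m or distance between tee1_center and tee2_center below 0.055 m or distance between tee1_center and tee3_center below 0.055 m) and (y of tee2_center in the frame of fence_foot below 0.03 m or distance between tee2_center and tee1_center below 0.055 m or distance between tee2_center and tee3_center below 0.055 m) and (y of tee3_center in the frame of fence_foot below 0.03 m or distance between tee3_center and tee1_center below 0.055 m or distance between tee3_center and tee2_center below 0.055 m) and value of joint clamp above 1.15 rad), for 0.2 s.
5. the gate hangs on both pintles (horizontal distance between lower_knuckle and lower_seat below 0.006 m and z of lower_knuckle in the frame of lower_seat between -0.005 and 0.005 m and angle between gate_grip's own z axis and vertical below 0.1 rad and angle between the y axis of gate_grip and the y axis of fence_foot, either way round below 0.3 rad), for 0.2 s.
At the end, for the whole second after the job is handed in: every present bracket flat in the channel (10 mm, 0.15 rad), touching: gaps to fence, stop and each other under 5 mm; clamp over 1.15 rad; gate's lower knuckle within 6 mm sideways and 5 mm in height of its seat, upright within 0.1 rad, closed within 0.3 rad (all of step 4 and all of step 5).
It fails at once if the hammer is disturbed (distance of mallet from where it was at the start of the episode above 0.04 m).
It fails at once if the spray can is disturbed (distance of spray from where it was at the start of the episode above 0.04 m).
It fails at once if the carving is disturbed (distance of carving from where it was at the start of the episode above 0.04 m).
It fails at once if the gate is tipped over (angle between gate_grip's own z axis and vertical above 0.5 rad).
Of tee1, tee2, tee3 only 2 to 3 are there at a start; the rules pass over those that are not, and their reading is None.
At some moment in a run one of tee1, tee2, tee3 may be knocked a few centimetres aside while the robot is not near it.
It also fails if it takes over 210 s, if anything falls off the work surface, if the arm or the gripper's body presses on something with over 40 N, if the wrist force passes 120 N, or if a joint passes its speed limit or range.

## Working session

There is one attempt and no reset: what is moved stays moved. The work goes in short steps, Python scripts to look and compute and a tool call to move; the robot and the scene stay as the last step left them, time stands still between calls to the robot, and variables do not carry over. Pictures are saved under pics/ and viewed, about 12 in all and at most 16, crops included, and the job is handed in when it is done.

Besides the shell and the picture viewer there is one more tool, called after "Call:" by a JSON object that holds its "fn" and its "kwargs", one argument or row to a line. jog_arm: Moves the arm, as the interface text tells. Its arguments: {"type":"object","properties":{"rows":{"type":"array","items":{"type":"array"}},"grip_force":{"type":"number"}},"required":["rows"]}

```bash
mkdir -p pics; ls; cat > h.py <<'E'
import numpy as np, cv2
from scipy.spatial.transform import Rotation as R
from cell import ctrl
def snap(name, fn=None):
    c=ctrl.camera(name)
    if fn: cv2.imwrite('pics/'+fn, cv2.cvtColor(c['img'],cv2.COLOR_RGB2BGR)); np.savez('pics/'+fn+'.npz',**c)
    return c
def load(fn):
    d=np.load('pics/'+fn+'.npz'); return {k:d[k] for k in d.files}
def cam(c):
    f=192/np.tan(np.radians(float(c['vertical_fov']))/2)
    a=np.array(c['attitude'])
    M=R.from_quat(a).as_matrix() if a.shape==(4,) else a
    return f,np.array(c['position']),M
def ray(c,uv):
    f,p,M=cam(c); uv=np.atleast_2d(np.float64(uv))
    d=(uv-[float(c['cx']),float(c['cy'])])/f; s=d.copy()
    for _ in range(20): s=d/(1+float(c['k1'])*(s**2).sum(1,keepdims=True))
    v=np.c_[s[:,0],-s[:,1],-np.ones(len(s))]@M.T
    return p,v
def onz(c,uv,z):
    p,v=ray(c,uv); return p+v*((z-p[2])/v[:,2:3])
def proj(c,P):
    f,p,M=cam(c); q=(np.atleast_2d(P)-p)@M
    s=np.c_[q[:,0]/-q[:,2],-q[:,1]/-q[:,2]]; s=s*(1+float(c['k1'])*(s**2).sum(1,keepdims=True))
    return s*f+[float(c['cx']),float(c['cy'])]
def tri(obs):
    A=np.zeros((3,3));b=np.zeros(3)
    for c,uv in obs:
        p,v=ray(c,uv); v=v[0]/np.linalg.norm(v[0]); Q=np.eye(3)-np.outer(v,v); A+=Q;b+=Q@p
    return np.linalg.solve(A,b)
def tool(P=None,yaw=None):
    """shift in tool axes from the current TCP to world P"""
    s=ctrl.read_state(); M=R.from_quat(s['eef_rot']).as_matrix()
    if P is not None: print('shift',np.round(M.T@(np.array(P)-s['ee_pos']),4))
    ty=np.degrees(np.arctan2(M[1,1],M[0,1])); print('tool y dir deg',round(ty,2),'ee',np.round(s['ee_pos'],4),'tilt z',np.round(M[:,2],3))
    if yaw is not None:
        d=(-(yaw-ty)+90)%180-90; print('spin for jaw dir',yaw,':',round(d,2),'q7',round(s['qpos'][6],3))
E
python3 - <<'E'
from h import *
s=ctrl.read_state(); print({k:np.round(v,3) for k,v in s.items()}, ctrl.nose_length)
for n in ['scene','top','wrist']:
    c=snap(n,n+'0.png'); print(n,c['vertical_fov'],c['cx'],c['cy'],c['k1'],c['position'],c['attitude'])
E
```

```text
pics
{'clock': np.float64(0.0), 'qpos': array([ 1.189,  0.435,  0.025,  1.574, -0.012,  1.134, -0.075]), 'joint_vel': array([-0.001,  0.001,  0.   ,  0.   ,  0.   ,  0.001, -0.001]), 'joint_efforts': array([ 0.0000e+00, -6.6786e+01,  9.8500e-01, -3.1447e+01, -6.1000e-02,
        4.3000e-02,  0.0000e+00]), 'ee_pos': array([ 0.172, -0.6  ,  0.212]), 'eef_rot': array([ 0.99 ,  0.139, -0.   , -0.001]), 'contact_force': array([ 0.362,  0.066, -0.082]), 'moment': array([-0.039,  0.024,  0.038]), 'opening': np.float64(0.092)} 0.025
scene 54.35468028506862 254.28091555093826 189.40019754032866 -0.1204972266348583 [ 1.14522109 -0.56644929  0.77203777] [0.38023763 0.17292108 0.39873909 0.81640969]
top 44.895619124413095 256.5552573957405 191.44808632272628 -0.17590566384418008 [ 0.45302384 -0.06441161  1.40790073] [-0.02923024  0.02803676  0.71026315 -0.70277008]
wrist 64.0192973278458 254.37514950919626 188.89521671463066 -0.03555690840594077 [ 0.24572653 -0.5806153   0.38309062] [-0.11369123  0.08702169 -0.59610854  0.79003553]
```

View pics/top0.png

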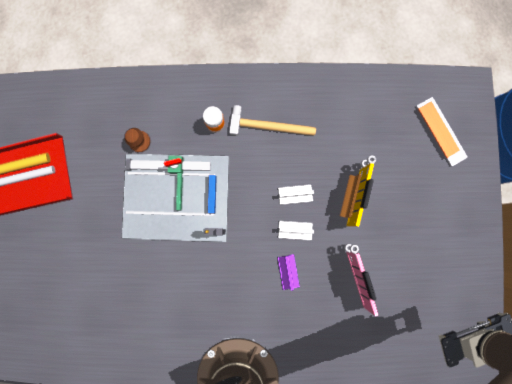

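View pics/scene0.png

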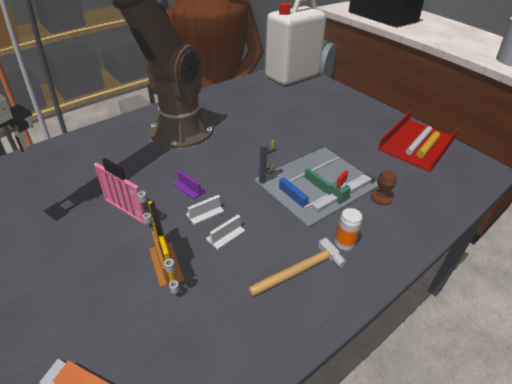

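```bash
python3 - <<'E'
from h import *
c=load('top0.png'); im=cv2.cvtColor(c['img'],cv2.COLOR_RGB2BGR)
a=cv2.resize(im[145:250,115:240],None,fx=6,fy=5.6*6/5.6,interpolation=cv2.INTER_CUBIC)[:590]
cv2.imwrite('pics/z1.png',a)
b=cv2.resize(im[145:300,268:388],None,fx=3.8,fy=3.8,interpolation=cv2.INTER_CUBIC); cv2.imwrite('pics/z2.png',b)
hsv=cv2.cvtColor(im,cv2.COLOR_BGR2HSV)
s=load('scene0.png'); hs=cv2.cvtColor(s['img'],cv2.COLOR_RGB2HSV)
def comps(h,lo,hi,nm,amin=15):
    m=cv2.inRange(h,lo,hi); n,l,st,ce=cv2.connectedComponentsWithStats(m)
    for i in range(1,n):
        if st[i,4]>=amin: 
            r=cv2.minAreaRect(np.argwhere(l==i)[:,::-1].astype(np.float32)); print(nm,st[i],np.round(ce[i],1),np.round(r[0],1),np.round(r[1],1),round(r[2],1))
for nm,h in (('top',hsv),('scene',hs)):
    comps(h,(100,150,60),(125,255,255),nm+' blue')
    comps(h,(60,100,30),(90,255,255),nm+' green')
    comps(h,(22,180,100),(32,255,255),nm+' yellow')
    comps(h,(0,200,100),(4,255,255),nm+' red')
    comps(h,(0,0,215),(180,40,255),nm+' white')
E
```

```text
top blue [ 495   90   17   93 1162] [504.8 134.3] [503. 136.] [92. 16.] 90.0
top blue [208 175   8  38 257] [211.5 193.7] [211.5 193.5] [ 6.7 37.2] 2.6
top green [169 156  14   3  27] [174.1 156.8] [175.5 157. ] [13.  2.] 0.0
top green [168 164  14  46 228] [177.6 184.1] [177.9 186.9] [44.1 13.1] 78.7
top yellow [  0 154  47  18 319] [ 22.8 162.6] [ 22.5 162.6] [ 6.8 47.8] 76.0
top yellow [360 164  14  17 128] [367.  171.9] [365.7 171.2] [11.6 17.5] 14.0
top yellow [359 181   7   9  36] [361.9 184.9] [361.9 185. ] [4.6 9.2] 14.0
top yellow [357 191   6   9  35] [359.5 195.1] [359.5 195. ] [8. 5.] 90.0
top yellow [347 202  16  24 211] [355.5 215.8] [355.3 213.8] [12.1 25.2] 14.0
top red [  0 134  58  16 128] [ 27.6 141.4] [ 28.3 141.3] [ 2.2 58.7] 76.0
top red [   0  137   72   77 3100] [ 35.7 178. ] [ 30.7 175. ] [62.  76.5] 77.4
top red [165 159  16   7  67] [172.5 162. ] [172.5 162. ] [ 4.3 15.5] 77.5
top white [    0     0   512    96 30067] [246.9  34.6] [255.8  37. ] [514.5  93.7] 2.7
top white [417  97  50  69 402] [448.2 135.5] [442.  130.9] [70.3 17.9] 59.7
top white [203 106
[... 1501 characters left out ...]
ne green [339 186  11   7  34] [344.2 189.1] [344.1 189.2] [3.6 9.7] 60.3
scene yellow [153 221  16  38 142] [162.3 244.1] [160.5 239.1] [39.2  6.5] 67.6
scene yellow [168 273   6   8  37] [170.4 276.1] [170.5 276.5] [7. 5.] 90.0
scene red [280   4   9   3  19] [284.1   4.6] [284.   5.] [2. 8.] 90.0
scene red [ 381  120   77   50 1346] [415.3 144.2] [419.2 138.6] [62.6 49.6] 23.4
scene red [339 171   8   9  28] [342.5 175. ] [342.8 174.8] [2.1 9.9] 45.0
scene white [ 325    2  187   73 2914] [444.9  38.2] [423.   26.5] [197.7  33.7] 19.7
scene white [270   9  52  14 302] [295.3  15. ] [295.7  15.8] [11.2 51.1] 85.4
scene white [344 215  16   5  42] [352.3 217. ] [351.4 217. ] [15.2  3.3] 6.3
```

View pics/z1.png

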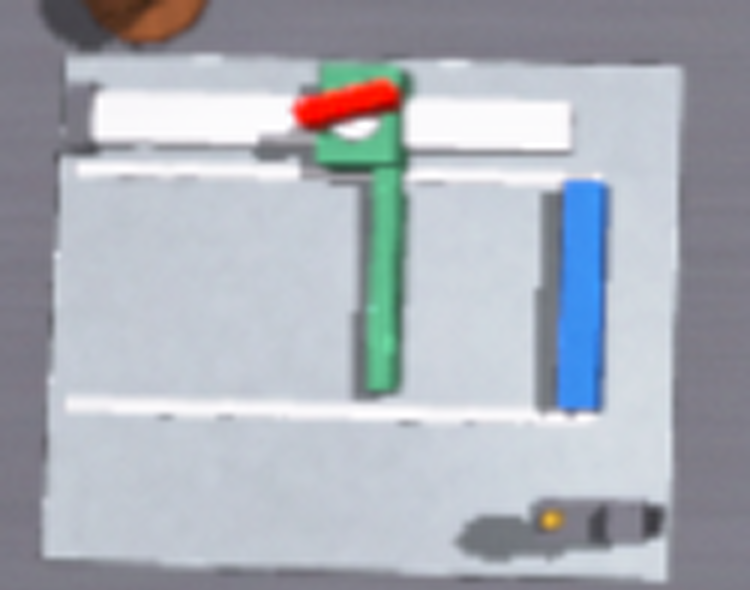

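View pics/z2.png

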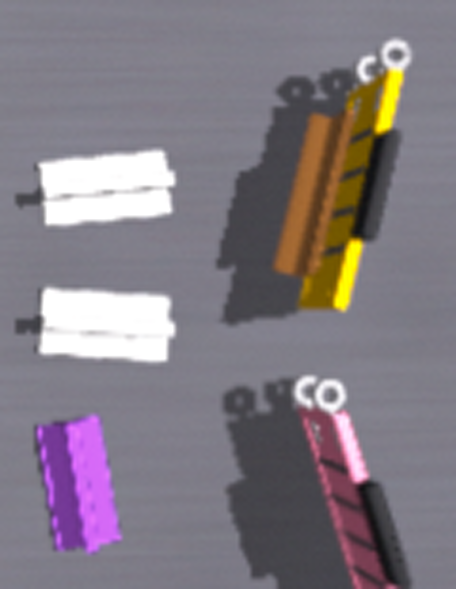

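```bash
python3 - <<'E'
from h import *
c=load('top0.png'); q=lambda x,y:[x/6+115-.42,y/6+145-.42]
print('plate',np.round(onz(c,[q(66,55),q(683,68),q(43,556),q(667,580)],.012),4))
print('lip top',np.round(onz(c,[q(78,175),q(600,186),q(66,398),q(590,412)],.017),4))
fe=onz(c,[q(565,180),q(557,410)],.048); print('fence inner top',np.round(fe,4), np.linalg.norm(fe[0]-fe[1]))
print('pin tip',np.round(onz(c,[q(551,519)],.158),4))
st=onz(c,[q(404,165),q(398,390),q(372,165),q(366,390)],.05); print('stop',np.round(st,4))
kb=onz(c,[q(297,115),q(398,93)],.104); print('bar top',np.round(kb,4),np.degrees(np.arctan2(*(kb[1]-kb[0])[[1,0]])),np.linalg.norm(kb[0]-kb[1]))
q2=lambda x,y:[x/3.8+268-.37,y/3.8+145-.37]
print('A flange',np.round(onz(c,[q2(40,163),q2(165,151),q2(47,225),q2(172,213)],.008),4))
print('B flange',np.round(onz(c,[q2(42,290),q2(168,296),q2(42,355),q2(166,361)],.008),4))
print('web end? A',np.round(onz(c,[q2(40,193),q2(175,178)],.048),4))
print('web end? B',np.round(onz(c,[q2(40,325),q2(175,328)],.048),4))
print('gate knuckle top',np.round(onz(c,[q2(396,55)],.124+.0),4),)
gb=onz(c,[q2(388,132),q2(400,134),q2(360,238),q2(376,241)],.181);print('grip bar top',np.round(gb,4),gb.mean(0))
lf=onz(c,[q2(388,72),q2(402,74),q2(332,305),q2(347,308)],.140);print('leaf top',np.round(lf,4),lf.mean(0))
E
```

```text
plate [[0.6873 0.34   0.012 ]
 [0.6756 0.0217 0.012 ]
 [0.4309 0.349  0.012 ]
 [0.4177 0.0312 0.012 ]]
lip top [[0.6245 0.3311 0.017 ]
 [0.6153 0.0635 0.017 ]
 [0.5109 0.336  0.017 ]
 [0.5018 0.0689 0.017 ]]
fence inner top [[0.6149 0.0779 0.048 ]
 [0.5018 0.0821 0.048 ]] 0.11314049810621912
pin tip [[0.449  0.0731 0.158 ]]
stop [[0.6231 0.1574 0.05  ]
 [0.5122 0.1601 0.05  ]
 [0.6233 0.1733 0.05  ]
 [0.5123 0.1759 0.05  ]]
bar top [[0.641  0.2001 0.104 ]
 [0.6508 0.1517 0.104 ]] -78.5389539394996 0.04945443759990791
A flange [[ 0.5779 -0.1281  0.008 ]
 [ 0.5865 -0.2281  0.008 ]
 [ 0.5284 -0.133   0.008 ]
 [ 0.5368 -0.2327  0.008 ]]
B flange [[ 0.4769 -0.1283  0.008 ]
 [ 0.4709 -0.2283  0.008 ]
 [ 0.4255 -0.1276  0.008 ]
 [ 0.4195 -0.2259  0.008 ]]
web end? A [[ 0.5511 -0.126   0.048 ]
 [ 0.5616 -0.2308  0.048 ]]
web end? B [[ 0.4494 -0.1246  0.048 ]
 [ 0.4457 -0.2287  0.048 ]]
gate knuckle top [[ 0.6453 -0.3888  0.124 ]]
grip bar top [[ 0.5819 -0.3667  0.181 ]
 [ 0.5804 -0.3753  0.181 ]
 [ 0.5073 -0.3444  0.181 ]
 [ 0.5051 -0.3558  0.181 ]] [ 0.54368388 -0.3605833   0.181     ]
leaf top [[ 0.6304 -0.3783  0.14  ]
 [ 0.6288 -0.3888  0.14  ]
 [ 0.461  -0.332   0.14  ]
 [ 0.4586 -0.343   0.14  ]] [ 0.54470763 -0.36052976  0.14      ]
```

```bash
python3 - <<'E'
from h import *
tool([0.6465,0.176,0.26],11.5)
c=load('top0.png');s=load('scene0.png')
print(onz(c,[[135,133],[213,113]],.105), onz(c,[[232,106],[240,106],[232,133]],.03))
E
```

```text
shift [ 0.67   -0.6159 -0.0468]
tool y dir deg -74.03 ee [ 0.1719 -0.6005  0.2125] tilt z [-0.     0.001 -1.   ]
spin for jaw dir 11.5 : -85.53 q7 -0.075
[[0.73191302 0.28648736 0.105     ]
 [0.78616885 0.05993053 0.105     ]] [[ 0.82632818  0.00923562  0.03      ]
 [ 0.82598505 -0.01510047  0.03      ]
 [ 0.7425328   0.0095159   0.03      ]]
```

Call:
{"fn": "jog_arm", "kwargs": {
  "rows": [
    [0,[0,0,-0.04],0],
    [0,[0.03,-0.028,-0.047],-5],
    [0,[0.06,-0.055,-0.047],-10],
    [0,[0.09,-0.083,-0.047],-15],
    [0,[0.12,-0.11,-0.047],-20],
    [0,[0.15,-0.138,-0.047],-25],
    [0,[0.18,-0.165,-0.047],-30],
    [0,[0.21,-0.193,-0.047],-35],
    [0,[0.24,-0.22,-0.047],-40],
    [0,[0.27,-0.248,-0.047],-45]
  ]
}}

```text
clock: 0.98
ee_pos: [0.3637, -0.2861, 0.2599]
eef_rot: [0.861, 0.509, 0.0, -0.0]
contact_force: [0.3, -0.6, -0.2]
opening: 0.0917
```

```bash
python3 -c "
from h import *
tool([0.6465,0.176,0.26],11.5); print(ctrl.read_state()['qpos'])"
```

```text
shift [5.412e-01 2.530e-02 1.000e-04]
tool y dir deg -28.8 ee [ 0.3637 -0.2861  0.2599] tilt z [-0.     0.001 -1.   ]
spin for jaw dir 11.5 : -40.3 q7 -0.005
[ 0.82030966  0.1513224  -0.3054848   1.8579158   0.04945012  1.14043035
 -0.00517163]
```

Call:
{"fn": "jog_arm", "kwargs": {
  "rows": [
    [60,[0.038,0.002,0],-4],
    [120,[0.076,0.004,0],-8],
    [120,[0.114,0.005,0],-12],
    [120,[0.152,0.007,0],-16],
    [120,[0.19,0.009,0],-20],
    [120,[0.228,0.011,0],-24],
    [120,[0.266,0.013,0],-28],
    [120,[0.304,0.014,0],-32],
    [120,[0.342,0.016,0],-36],
    [120,[0.38,0.018,0],-40.3]
  ]
}}

```text
clock: 1.82
ee_pos: [0.563, 0.0398, 0.2599]
eef_rot: [0.632, 0.775, 0.0, -0.0]
contact_force: [0.9, -0.4, -0.1]
opening: 0.0485
```

```bash
python3 -c "
from h import *
tool([0.6465,0.176,0.16],11.5); print(ctrl.read_state()['qpos'])"
```

```text
shift [0.1164 0.1093 0.0999]
tool y dir deg 11.67 ee [0.563  0.0398 0.2599] tilt z [-0.001  0.001 -1.   ]
spin for jaw dir 11.5 : 0.17 q7 -0.167
[ 0.27925132  0.36919884 -0.60681677  1.616351    0.2197586   1.22571685
 -0.16714511]
```

Call:
{"fn": "jog_arm", "kwargs": {
  "rows": [
    [120,[0.03,0.028,0],0],
    [120,[0.06,0.056,0],0],
    [120,[0.09,0.084,0],0],
    [120,[0.1164,0.1093,0.01],0],
    [120,[0.1164,0.1093,0.05],0],
    [120,[0.1164,0.1093,0.09],0],
    [120,[0.1164,0.1093,0.11],0],
    [120,[0.1164,0.1093,0.11],0]
  ]
}}

```text
clock: 2.48
ee_pos: [0.6433, 0.1743, 0.1438]
eef_rot: [0.631, 0.775, -0.004, -0.003]
contact_force: [-0.1, -0.2, -0.5]
opening: 0.0489
```

```bash
python3 -c "
from h import *
tool([0.6465,0.176,0.097],11.5); c=snap('wrist','w1.png'); print(c['position'])
print(proj(c,[[0.6465,0.176,.104]]))"
```

```text
shift [0.001  0.0039 0.0467]
tool y dir deg 11.7 ee [0.6433 0.1743 0.1438] tilt z [-0.01  -0.003 -1.   ]
spin for jaw dir 11.5 : 0.2 q7 -0.427
[0.62952595 0.24886559 0.31436013]
[[259.80615252 205.37926174]]
```

View pics/w1.png

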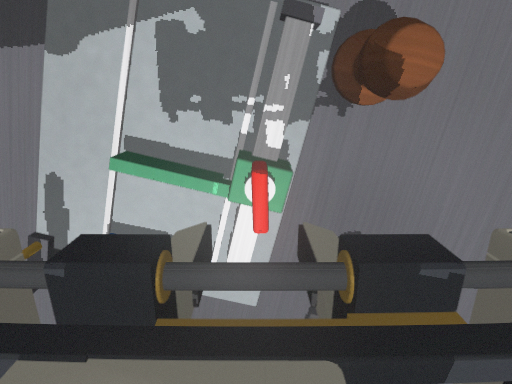

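Call:
{"fn": "jog_arm", "kwargs": {
  "rows": [
    [120,[0.001,0.003,0.015],0],
    [120,[0.001,0.003,0.03],0],
    [120,[0.001,0.003,0.045],0],
    [120,[0.001,0.003,0.0465],0],
    [160,[0.001,0.003,0.0465],0],
    [255,[0.001,0.003,0.0465],0],
    [255,[0.001,0.003,0.0465],0],
    [255,[0.001,0.003,0.0465],0],
    [255,[0.001,0.003,0.0465],0]
  ],
  "grip_force": 25
}}

```text
clock: 3.28
ee_pos: [0.6478, 0.1768, 0.1017]
eef_rot: [0.632, 0.775, -0.002, -0.001]
contact_force: [1.1, -0.4, -0.0]
opening: 0.0201
```

```bash
python3 -c "
from h import *
tool([0.6465,0.176,0.097],11.5); s=ctrl.read_state(); print(s['moment'],s['contact_force'],s['opening'])"
```

```text
shift [-0.0005 -0.0014  0.0047]
tool y dir deg 11.67 ee [0.6478 0.1768 0.1017] tilt z [-0.004 -0.001 -1.   ]
spin for jaw dir 11.5 : 0.17 q7 -0.45
[-0.01840425 -0.0925302   0.04638811] [ 1.14981093 -0.43504176 -0.00606158] 0.020068047644064207
```

Call:
{"fn": "jog_arm", "kwargs": {
  "rows": [
    [255,[-0.0005,-0.001,0.004],0],
    [255,[-0.0005,-0.001,0.004],0],
    [255,[-0.0005,-0.001,0.004],0],
    [255,[-0.0005,-0.001,0.004],0]
  ]
}}

```text
clock: 3.62
ee_pos: [0.6468, 0.176, 0.0976]
eef_rot: [0.632, 0.775, -0.002, -0.001]
contact_force: [-0.5, -0.3, 0.7]
opening: 0.0002
```

Call:
{"fn": "jog_arm", "kwargs": {
  "rows": [
    [255,[0,0,0],-7],
    [255,[0,0,0],-14],
    [255,[0,0,0],-21],
    [255,[0,0,0],-28],
    [255,[0,0,0],-35],
    [255,[0,0,0],-42],
    [255,[0,0,0],-49],
    [255,[0,0,0],-56],
    [255,[0,0,0],-63],
    [255,[0,0,0],-70]
  ]
}}

```text
clock: 4.45
ee_pos: [0.647, 0.176, 0.0977]
eef_rot: [0.07, 0.998, -0.001, -0.002]
contact_force: [0.4, 0.1, -0.2]
opening: 0.0007
```

```bash
python3 -c "
from h import *
tool([0.6465,0.176,0.097],88); s=ctrl.read_state(); print(s['moment'],s['contact_force'],s['opening'])"
```

```text
shift [ 0.0005 -0.      0.0007]
tool y dir deg 82.01 ee [0.647  0.176  0.0977] tilt z [-0.005 -0.001 -1.   ]
spin for jaw dir 88 : -5.99 q7 0.616
[ 0.0902042  -0.19730262 -0.01065519] [ 0.37223432  0.08827892 -0.24945308] 0.0006777417997998212
```

```bash
python3 -c "
from h import *
c=load('w1.png'); print(proj(c,[[.6433,.1743,.1438-.025],[.6433,.1743,.1438-.006]]))
c=snap('wrist','w2.png'); s=snap('scene','s2.png');t=snap('top','t2.png')
p=ctrl.read_state()['ee_pos']; print(p,proj(c,[p-[0,0,.025]]))
a=c['img'][:, :]; b=cv2.resize(s['img'][130:230,270:390],None,fx=3.84,fy=3.84)
cv2.imwrite('pics/m2.png',cv2.cvtColor(cv2.resize(np.hstack([a[:384],b[:384,:384]]),None,fx=.85,fy=.85),cv2.COLOR_RGB2BGR))"
```

```text
[[254.8489232  214.06733473]
 [254.59997871 225.14540861]]
[0.64684358 0.17590208 0.0974374 ] [[255.78687794 214.81152118]]
```

View pics/m2.png

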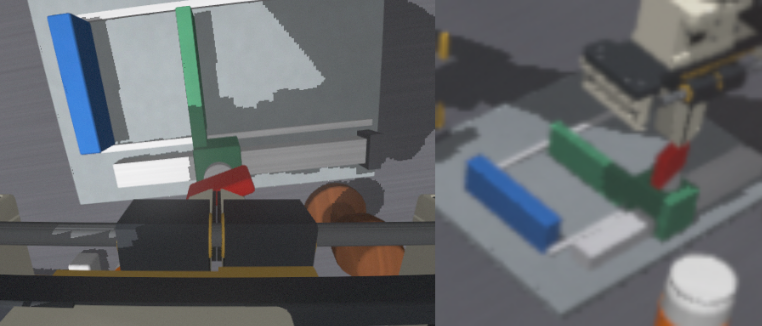

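```bash
python3 -c "
from h import *
a=load('w2.png')['img'][150:330,170:350]; s=load('s2.png')['img'][130:200,310:380]
cv2.imwrite('pics/m3.png',cv2.cvtColor(np.hstack([cv2.resize(a,(400,400),interpolation=2),cv2.resize(s,(400,400),interpolation=2)]),cv2.COLOR_RGB2BGR))
t=load('t2.png')"
```

```text
(no output)
```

View pics/m3.png

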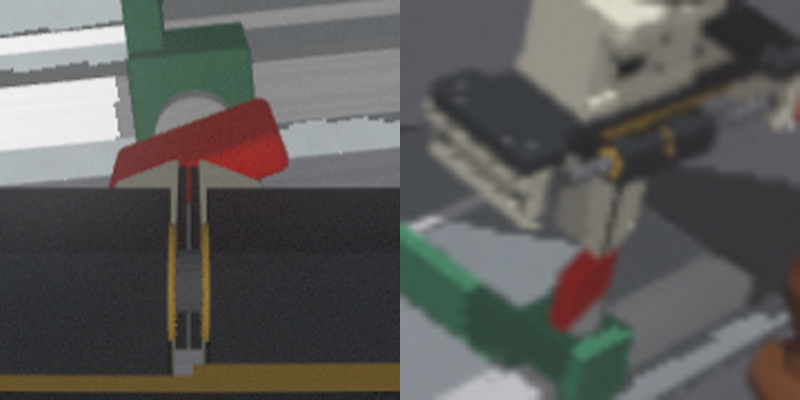

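```bash
python3 -c "
from h import *
t=load('top0.png');s=load('scene0.png')
h=cv2.cvtColor(s['img'],cv2.COLOR_RGB2HSV)
m=cv2.inRange(h,(0,150,60),(6,255,255))|cv2.inRange(h,(172,150,60),(180,255,255)); m[:160]=0;m[200:]=0;m[:,:325]=0;m[:,360:]=0
ys,xs=np.nonzero(m); print(xs.min(),xs.max(),ys.min(),ys.max(),len(xs),xs.mean(),ys.mean())
print(tri([(t,[172.3,162]),(s,[xs.mean(),ys.mean()])]))
P=np.array([[.6469,.176,z] for z in (.068,.086,.104)]); print(proj(s,P),proj(t,P))
w=load('w2.png'); print(proj(w,P)); print(ctrl.read_state()['ee_pos'])
for n in '2':
  S=load('s2.png'); h=cv2.cvtColor(S['img'],cv2.COLOR_RGB2HSV)
  m=cv2.inRange(h,(0,150,60),(6,255,255))|cv2.inRange(h,(172,150,60),(180,255,255)); m[:160]=0;m[200:]=0;m[:,:325]=0;m[:,360:]=0
  ys,xs=np.nonzero(m); print(xs.min(),xs.max(),ys.min(),ys.max(),len(xs),xs.mean(),ys.mean())
"
```

```text
337 347 171 187 91 341.5164835164835 178.1868131868132
[0.6470201  0.17836078 0.08900075]
[[340.15299066 183.90833555]
 [341.17821822 179.22633492]
 [342.22142738 174.44600842]] [[174.6746718  163.33884391]
 [173.57603494 162.46191209]
 [172.44817913 161.5615246 ]]
[[255.915076   212.57010185]
 [256.02472747 222.51250567]
 [256.15528595 234.36195117]]
[0.64684358 0.17590208 0.0974374 ]
337 346 175 186 68 341.1029411764706 179.69117647058823
```

Call:
{"fn": "jog_arm", "kwargs": {
  "rows": [
    [255,[0,0,-0.03],0],
    [120,[0,0,-0.06],7],
    [120,[0,0,-0.06],14],
    [120,[0,0,-0.06],21],
    [120,[0,0,-0.06],28],
    [120,[0,0,-0.06],35],
    [120,[0,0,-0.06],42],
    [120,[0,0,-0.06],49],
    [120,[0,0,-0.06],56],
    [120,[0,0,-0.06],63]
  ]
}}

```text
clock: 5.43
ee_pos: [0.6472, 0.1762, 0.1577]
eef_rot: [0.589, 0.808, -0.001, -0.002]
contact_force: [0.3, 0.7, 0.1]
opening: 0.0483
```

```bash
python3 -c "
from h import *
tool([0.6465,0.176,0.16],11.5); s=ctrl.read_state()
M=R.from_quat(s['eef_rot']).as_matrix();p=s['ee_pos']; print(s['opening'])
w=snap('wrist','w3.png');c=snap('scene','s3.png')
y=M[:,1]; 
for k in (-1,1):
  for d in (0,.006,.025):
    P=p+M[:,2]*d+k*y*s['opening']/2; print(k,d,proj(w,P),proj(c,P))
ce=proj(c,p)[0].astype(int); b=c['img'][ce[1]-35:ce[1]+35,ce[0]-35:ce[0]+35]; print(ce)
cv2.imwrite('pics/m4.png',cv2.cvtColor(np.hstack([w['img'][:384],cv2.resize(b,(384,384),interpolation=2)])[:, 100:],cv2.COLOR_RGB2BGR))"
```

```text
shift [ 0.     -0.0007 -0.0023]
tool y dir deg 17.86 ee [0.6472 0.1762 0.1577] tilt z [-0.005 -0.    -1.   ]
spin for jaw dir 11.5 : 6.36 q7 -0.332
0.04833194284574918
-1 0 [[214.72247196 229.07369164]] [[337.76920136 156.64471091]]
-1 0.006 [[215.90860886 225.13585207]] [[337.42375449 158.3448214 ]]
-1 0.025 [[219.23818537 214.08831514]] [[336.3429514  163.65090659]]
1 0 [[294.84082226 228.98223523]] [[353.47513236 162.59650038]]
1 0.006 [[293.62252599 225.04734255]] [[353.06688174 164.30344187]]
1 0.025 [[290.20265823 214.00798379]] [[351.78980344 169.62923487]]
[345 159]
```

View pics/m4.png

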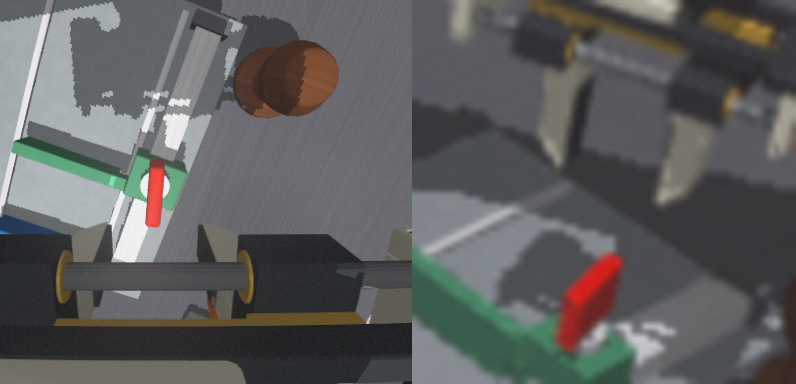

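```bash
python3 -c "
from h import *
w=load('w3.png'); ex=np.array([.9994,-.0358,0]);ey=np.array([.0358,.9994,0]);F=np.array([.5584,.08,0])
b=np.radians(-78.5);d=np.array([np.cos(b),np.sin(b),0])*.025;K=np.array([.6469,.176,.104])
print('bar top ends',proj(w,[K-d,K+d]))
J=lambda x,y,z:F+ex*x+ey*y+[0,0,z]
print('stop block corners? lip far end',proj(w,[J(57,0.255,.017) if 0 else J(.057,.250,.017),J(-.05,.079,.05),J(.05,.079,.05)]))
m=cv2.inRange(cv2.cvtColor(w['img'],cv2.COLOR_RGB2HSV),(0,200,60),(4,255,255)); ys,xs=np.nonzero(m[:, 230:280]); print(ys.min(),ys.max(),xs.min()+230,xs.max()+230)
f,p,M=cam(w); print(p,M[:,2],f)
"
```

```text
bar top ends [[258.23005954 169.26026281]
 [251.0909113  230.46124078]]
stop block corners? lip far end [[282.16532805  13.1231375 ]
 [109.9160532  154.17546028]
 [212.75777029 189.54726215]]Traceback (most recent call last):
  File "<string>", line 8, in <module>
    m=cv2.inRange(cv2.cvtColor(w['img'],cv2.COLOR_RGB2HSV),(0,200,60),(4,255,255)); ys,xs=np.nonzero(m[:, 230:280]); print(ys.min(),ys.max(),xs.min()+230,xs.max()+230)
                                                                                                                           ~~~~~~^^
    return umr_minimum(a, axis, None, out, keepdims, initial, where)
ValueError: zero-size array to reduction operation minimum which has no identity
```

Call:
{"fn": "jog_arm", "kwargs": {
  "rows": [
    [120,[0,0,0.02],6],
    [120,[0,0,0.04],6],
    [120,[0,0,0.06],6],
    [120,[0,0,0.06],6],
    [120,[0,0,0.06],6]
  ]
}}

```text
clock: 5.95
ee_pos: [0.6462, 0.176, 0.0972]
eef_rot: [0.628, 0.778, -0.002, -0.002]
contact_force: [0.1, 0.6, 1.0]
opening: 0.049
```

Call:
{"fn": "jog_arm", "kwargs": {
  "rows": [
    [120,[0,0,0.006],0],
    [120,[0,0,0.01],0],
    [120,[0,0,0.01],0]
  ]
}}

```text
clock: 6.2
ee_pos: [0.6462, 0.176, 0.0872]
eef_rot: [0.628, 0.778, -0.002, -0.002]
contact_force: [-0.3, 0.1, -1.1]
opening: 0.0485
```

Call:
{"fn": "jog_arm", "kwargs": {
  "rows": [
    [120,[0,0,0.006],0],
    [120,[0,0,0.01],0],
    [120,[0,0,0.01],0]
  ]
}}

```text
clock: 6.45
ee_pos: [0.6457, 0.1756, 0.0763]
eef_rot: [0.628, 0.778, -0.003, -0.002]
contact_force: [-0.6, 0.6, -0.2]
opening: 0.0485
```

Call:
{"fn": "jog_arm", "kwargs": {
  "rows": [
    [120,[0,0,0.006],0],
    [120,[0,0,0.01],0],
    [120,[0,0,0.01],0]
  ]
}}

```text
clock: 6.7
ee_pos: [0.645, 0.1753, 0.065]
eef_rot: [0.628, 0.778, -0.004, -0.003]
contact_force: [-0.3, -0.3, -1.2]
opening: 0.0487
```

Call:
{"fn": "jog_arm", "kwargs": {
  "rows": [
    [180,[0,0,0],0],
    [255,[0,0,0],0],
    [255,[0,0,0],0],
    [255,[0,0,0],0],
    [255,[0,0,0],0],
    [255,[0,0,0],0]
  ]
}}

```text
clock: 7.2
ee_pos: [0.6458, 0.1754, 0.0653]
eef_rot: [0.628, 0.778, -0.003, -0.002]
contact_force: [13.9, 2.6, -8.3]
opening: 0.0132
```

Call:
{"fn": "jog_arm", "kwargs": {
  "rows": [
    [255,[0,0.001,0],-7],
    [255,[0,0.001,0],-14],
    [255,[0,0.001,0],-21],
    [255,[0,0.001,0],-28],
    [255,[0,0.001,0],-35],
    [255,[0,0.001,0],-42],
    [255,[0,0.001,0],-49],
    [255,[0,0.001,0],-56],
    [255,[0,0.001,0],-63],
    [255,[0,0.001,0],-70]
  ]
}}

```text
clock: 8.03
ee_pos: [0.6487, 0.1764, 0.0655]
eef_rot: [0.065, 0.998, 0.0, -0.002]
contact_force: [7.8, 3.4, -8.4]
opening: 0.0122
```

```bash
python3 -c "
from h import *
tool([0.6465,0.176,0.065],87); s=ctrl.read_state(); print(s['moment'],s['contact_force'],s['opening'])"
```

```text
shift [ 0.0022 -0.0007  0.0005]
tool y dir deg 82.55 ee [0.6487 0.1764 0.0655] tilt z [-0.004  0.    -1.   ]
spin for jaw dir 87 : -4.45 q7 0.595
[ 0.89519616 -1.91408042 -0.12493223] [ 7.7700279   3.40855826 -8.44216502] 0.012221913835286008
```

Call:
{"fn": "jog_arm", "kwargs": {
  "rows": [
    [255,[0,0,0],-4.5],
    [255,[0,0,0],-4.5],
    [255,[0,0,0],-4.5],
    [255,[0,0,0],-4.5]
  ]
}}

```text
clock: 8.37
ee_pos: [0.6489, 0.1765, 0.0655]
eef_rot: [0.027, 1.0, 0.0, -0.002]
contact_force: [1.3, 1.1, -2.5]
opening: 0.0117
```

Call:
{"fn": "jog_arm", "kwargs": {
  "rows": [
    [255,[0,0.01,0],0],
    [255,[0,0.02,0],0],
    [255,[0,0.03,0],0],
    [255,[0,0.04,0],0],
    [255,[0,0.05,0],0],
    [255,[0,0.06,0],0],
    [255,[0,0.07,0],0],
    [255,[0,0.08,0],0],
    [255,[0,0.09,0],0],
    [255,[0,0.09,0],0]
  ]
}}

```text
clock: 9.2
ee_pos: [0.6522, 0.2684, 0.0655]
eef_rot: [0.027, 1.0, 0.0, -0.003]
contact_force: [-5.9, 4.6, 1.4]
opening: 0.0117
```

```bash
python3 -c "
from h import *
tool([0.6465,0.176,0.065],87.5); s=ctrl.read_state(); print(s['moment'],s['contact_force'],s['opening'])"
```

```text
shift [ 0.0007 -0.0925  0.0004]
tool y dir deg 86.9 ee [0.6522 0.2684 0.0655] tilt z [-0.005  0.001 -1.   ]
spin for jaw dir 87.5 : -0.6 q7 0.569
[ 0.94127422  1.07435187 -0.07685759] [-5.94396582  4.58628764  1.38813892] 0.011705899738945653
```

Call:
{"fn": "jog_arm", "kwargs": {
  "rows": [
    [255,[0,0.003,0],0],
    [255,[0,0.005,0],0],
    [255,[0,0.006,0],0],
    [255,[0,0.006,0],0],
    [255,[0,0.006,0],0]
  ]
}}

```text
clock: 9.62
ee_pos: [0.6522, 0.2715, 0.0654]
eef_rot: [0.028, 1.0, -0.002, -0.003]
contact_force: [-6.1, -7.5, 6.0]
opening: 0.0119
```

```bash
python3 -c "
from h import *
s=ctrl.read_state(); print(s['ee_pos'],s['contact_force'],s['opening'])
c=snap('top'); F=np.array([.5584,.08]);ex=np.array([.9994,-.0358]);ey=np.array([.0358,.9994])
h=cv2.cvtColor(c['img'],cv2.COLOR_RGB2HSV); m=cv2.inRange(h,(60,100,30),(90,255,255)); m[:,:130]=0;m[:,230:]=0
for r in range(180,206,5):
  xs=np.nonzero(m[r])[0]
  if len(xs): P=onz(c,[[xs.max()+.5,r]],.05)[0,:2]-F; print(r,P@ex,P@ey)
"
```

```text
[0.65224564 0.27146219 0.06540371] [-6.13110413 -7.54077117  5.97936794] 0.011938860965534395
205 -0.03828576562603803 0.178792261217627
```

Call:
{"fn": "jog_arm", "kwargs": {
  "rows": [
    [160,[0,0,0],0],
    [130,[0,0,0],0],
    [130,[0,0,-0.03],0],
    [130,[0,0,-0.06],0],
    [130,[0,0,-0.1],0],
    [120,[0,-0.03,-0.1],7],
    [120,[0.01,-0.06,-0.1],14],
    [120,[0.02,-0.1,-0.1],21],
    [120,[0.03,-0.14,-0.1],28],
    [120,[0.04,-0.18,-0.1],35]
  ]
}}

```text
clock: 10.5
ee_pos: [0.6025, 0.093, 0.1665]
eef_rot: [0.331, 0.944, -0.002, -0.002]
contact_force: [1.0, -0.4, 0.3]
opening: 0.0482
```

```bash
python3 -c "
from h import *
tool([0.5574,-.1805,0.12],4.9);s=ctrl.read_state();print(s['qpos'],s['opening'])"
```

```text
shift [-0.1355 -0.2416  0.0476]
tool y dir deg 51.4 ee [0.6025 0.093  0.1665] tilt z [-0.005 -0.003 -1.   ]
spin for jaw dir 4.9 : 46.5 q7 0.268
[ 0.27976343  0.58191745 -0.79731495  1.61796399  0.44834885  1.14001463
  0.26834492] 0.048236090607690796
```

Call:
{"fn": "jog_arm", "kwargs": {
  "rows": [
    [120,[-0.017,-0.03,0],6],
    [120,[-0.034,-0.06,0],12],
    [120,[-0.051,-0.09,0],18],
    [120,[-0.068,-0.12,0],24],
    [120,[-0.085,-0.15,0],30],
    [120,[-0.102,-0.18,0],36],
    [120,[-0.119,-0.21,0.01],42],
    [120,[-0.1355,-0.2416,0.03],46.5],
    [120,[-0.1355,-0.2416,0.045],46.5],
    [120,[-0.1355,-0.2416,0.045],46.5]
  ]
}}

```text
clock: 11.33
ee_pos: [0.5552, -0.1836, 0.1198]
eef_rot: [0.678, 0.735, -0.004, -0.002]
contact_force: [-0.4, 1.0, -0.2]
opening: 0.049
```

```bash
cat >> h.py <<'E'
F=np.array([.5584,.08,0]);EX=np.array([.9994,-.0358,0]);EY=np.array([.0358,.9994,0])
J=lambda x,y,z:F+EX*x+EY*y+[0,0,z]
E
python3 -c "
from h import *
tool([0.5574,-.1805,0.027],4.9);s=ctrl.read_state();print(s['qpos'],s['opening'])
w=snap('wrist','w4.png')
a=np.radians(94.9);d=np.array([np.cos(a),np.sin(a),0])*.05;C=np.array([.5574,-.1805,.048]);print('pred web ends',proj(w,[C-d,C+d]))"
```

```text
shift [0.0031 0.0033 0.0927]
tool y dir deg 4.57 ee [ 0.5552 -0.1836  0.1198] tilt z [-0.009 -0.003 -1.   ]
spin for jaw dir 4.9 : -0.33 q7 -0.004
[ 0.62136653  0.53497579 -0.57032749  1.74176342  0.34444065  0.97413108
 -0.00441795] 0.04898756918476777
pred web ends [[258.2429552  244.98083564]
 [257.8298358  128.55989586]]
```

View pics/w4.png

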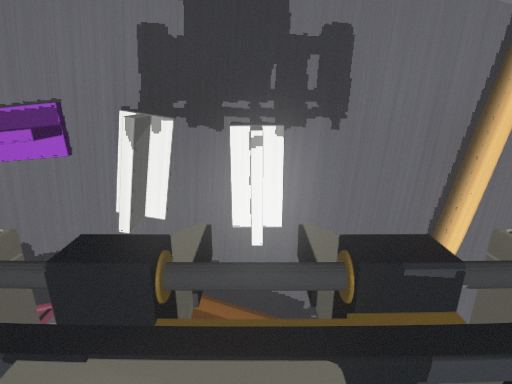

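Call:
{"fn": "jog_arm", "kwargs": {
  "rows": [
    [120,[0.003,0.003,0.02],0],
    [120,[0.003,0.003,0.045],0],
    [120,[0.003,0.003,0.07],0],
    [120,[0.003,0.003,0.085],0],
    [120,[0.003,0.003,0.091],0],
    [120,[0.003,0.003,0.091],0]
  ]
}}

```text
clock: 11.88
ee_pos: [0.559, -0.1766, 0.0302]
eef_rot: [0.676, 0.737, -0.003, -0.002]
contact_force: [-0.5, -0.8, -0.3]
opening: 0.0486
```

Call:
{"fn": "jog_arm", "kwargs": {
  "rows": [
    [180,[0,0,0],0],
    [255,[0,0,0],0],
    [255,[0,0,0],0],
    [255,[0,0,0],0],
    [255,[0,0,0],0],
    [255,[0,0,0],0],
    [255,[0,0,0],0]
  ],
  "grip_force": 35
}}

```text
clock: 12.47
ee_pos: [0.5585, -0.1768, 0.0304]
eef_rot: [0.676, 0.737, -0.003, -0.002]
contact_force: [-2.8, 0.0, 4.1]
opening: 0.009
```

```bash
python3 -c "
from h import *
tool(J(0,.031,.13),87.95);s=ctrl.read_state();print(s['qpos'],s['opening'],s['contact_force'])"
```

```text
shift [ 0.2865  0.0247 -0.1001]
tool y dir deg 4.9 ee [ 0.5585 -0.1768  0.0304] tilt z [-0.008 -0.001 -1.   ]
spin for jaw dir 87.95 : -83.05 q7 -0.082
[ 0.56994376  0.6436481  -0.51860664  1.81440041  0.42901118  0.80513921
 -0.08220035] 0.008978564025486756 [-2.83903661  0.00459495  4.13327162]
```

Call:
{"fn": "jog_arm", "kwargs": {
  "rows": [
    [255,[0,0,-0.035],0],
    [255,[0,0,-0.07],0],
    [255,[0,0,-0.1],0],
    [255,[0.03,0.003,-0.1],-7],
    [255,[0.06,0.006,-0.1],-14],
    [255,[0.09,0.009,-0.1],-21],
    [255,[0.12,0.011,-0.1],-28],
    [255,[0.15,0.014,-0.1],-35],
    [255,[0.18,0.017,-0.1],-42],
    [255,[0.21,0.019,-0.1],-49]
  ]
}}

```text
clock: 13.3
ee_pos: [0.56, 0.0354, 0.1297]
eef_rot: [0.307, 0.952, -0.002, -0.004]
contact_force: [0.6, 0.4, -3.6]
opening: 0.0092
```

```bash
python3 -c "
from h import *
tool(J(-.0037,.031,.13),87.95);s=ctrl.read_state();print(s['qpos'],s['opening'],s['contact_force'])"
```

```text
shift [ 0.0477  0.059  -0.0004]
tool y dir deg 54.22 ee [0.56   0.0354 0.1297] tilt z [-0.008 -0.002 -1.   ]
spin for jaw dir 87.95 : -33.73 q7 0.361
[ 0.40977856  0.55642391 -0.81708896  1.77650432  0.46651393  1.02313794
  0.3606877 ] 0.009196721293413411 [ 0.62530116  0.35084912 -3.62438371]
```

Call:
{"fn": "jog_arm", "kwargs": {
  "rows": [
    [255,[0.01,0.012,0],-7],
    [255,[0.02,0.024,0],-14],
    [255,[0.03,0.036,0],-21],
    [255,[0.04,0.048,0],-28],
    [255,[0.0477,0.059,0],-33.7],
    [255,[0.0477,0.059,0.02],-33.7],
    [255,[0.0477,0.059,0.04],-33.7],
    [255,[0.0477,0.059,0.05],-33.7],
    [255,[0.0477,0.059,0.05],-33.7]
  ]
}}

```text
clock: 14.05
ee_pos: [0.5536, 0.1098, 0.077]
eef_rot: [0.018, 1.0, -0.002, -0.006]
contact_force: [-0.5, 0.1, -4.0]
opening: 0.0093
```

```bash
python3 -c "
from h import *
tool(J(-.0037,.031,.0435),87.95);s=ctrl.read_state();print(s['opening'],s['contact_force'])
c=snap('top','t5.png')
# web top (white) corners check: bracket top at z=reported
w=snap('wrist','w5.png'); print(proj(w,[J(-.05,.031,.06+.035),J(.05,.031,.06+.035)]))
im=cv2.resize(c['img'][150:245,118:240],None,fx=4,fy=4,interpolation=2)
cv2.imwrite('pics/m5.png',cv2.cvtColor(np.hstack([w['img'][:380,90:390],im[:380]]),cv2.COLOR_RGB2BGR))"
```

```text
shift [-0.0026  0.0015  0.0335]
tool y dir deg 87.91 ee [0.5536 0.1098 0.077 ] tilt z [-0.013 -0.003 -1.   ]
spin for jaw dir 87.95 : -0.04 q7 0.681
0.009309793986190237 [-0.51052678  0.12219017 -4.01378288]
[[257.66854118 161.95885997]
 [257.44935445 325.01406225]]
```

View pics/m5.png

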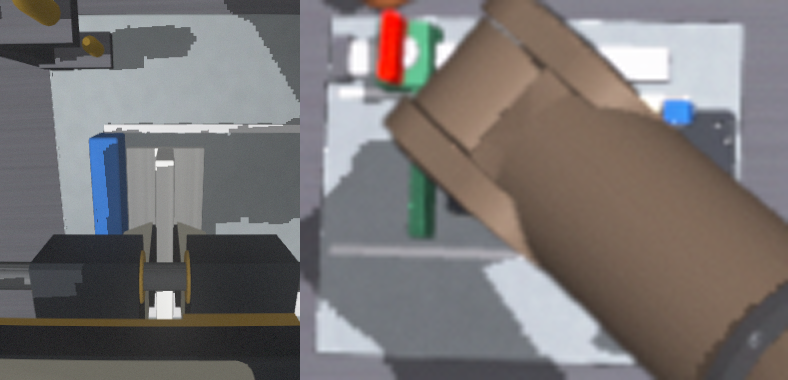

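Call:
{"fn": "jog_arm", "kwargs": {
  "rows": [
    [255,[-0.0026,0.0015,0.01],0],
    [255,[-0.0026,0.0015,0.02],0],
    [255,[-0.0026,0.0015,0.028],0],
    [255,[-0.0026,0.0015,0.0325],0],
    [255,[-0.0026,0.0015,0.033],0],
    [255,[-0.0026,0.0015,0.033],0]
  ]
}}

```text
clock: 14.65
ee_pos: [0.5573, 0.1122, 0.0462]
eef_rot: [0.018, 1.0, -0.001, -0.005]
contact_force: [-0.1, -0.3, -3.3]
opening: 0.0092
```

```bash
python3 -c "
from h import *
tool(J(-.0037,.031,.0435),87.95);s=ctrl.read_state();print(s['opening'],s['contact_force'])"
```

```text
shift [ 0.0014 -0.0011  0.0027]
tool y dir deg 87.92 ee [0.5573 0.1122 0.0462] tilt z [-0.01  -0.002 -1.   ]
spin for jaw dir 87.95 : -0.03 q7 0.647
0.009187418120086846 [-0.09688548 -0.2769399  -3.34552106]
```

Call:
{"fn": "jog_arm", "kwargs": {
  "rows": [
    [255,[0.001,0,0.002],0],
    [255,[0.001,0,0.004],0],
    [255,[0.001,0,0.004],0],
    [255,[0.001,0,0.004],0]
  ]
}}

```text
clock: 14.98
ee_pos: [0.5563, 0.1124, 0.0425]
eef_rot: [0.018, 1.0, -0.001, -0.005]
contact_force: [-0.2, 0.0, -1.6]
opening: 0.0092
```

Call:
{"fn": "jog_arm", "kwargs": {
  "rows": [
    [205,[0,0,0],0],
    [205,[0,0,0],0],
    [205,[0,0,0],0],
    [205,[0,0,-0.01],0],
    [205,[0,0,-0.03],0],
    [205,[0,0,-0.06],0],
    [150,[0,0,-0.09],0],
    [120,[0,-0.02,-0.09],7],
    [120,[0,-0.05,-0.09],14],
    [120,[0,-0.09,-0.09],21]
  ]
}}

```text
clock: 15.82
ee_pos: [0.5544, 0.025, 0.1347]
eef_rot: [0.201, 0.98, -0.0, -0.003]
contact_force: [0.4, -0.6, -0.8]
opening: 0.0399
```

```bash
python3 -c "
from h import *
tool([.4482,-.1775,.12],-3.5);s=ctrl.read_state();print(s['opening'],s['contact_force'])"
```

```text
shift [ 0.018  -0.2279  0.0153]
tool y dir deg 66.86 ee [0.5544 0.025  0.1347] tilt z [-0.006  0.001 -1.   ]
spin for jaw dir -3.5 : 70.36 q7 0.571
0.03991618402946795 [ 0.39496881 -0.64809161 -0.7511374 ]
```

Call:
{"fn": "jog_arm", "kwargs": {
  "rows": [
    [120,[0.001,-0.025,0],7],
    [120,[0.002,-0.05,0],14],
    [120,[0.004,-0.075,0],21],
    [120,[0.006,-0.1,0],28],
    [120,[0.008,-0.125,0],35],
    [120,[0.01,-0.15,0],42],
    [120,[0.012,-0.175,0],49],
    [120,[0.015,-0.2,0],56],
    [120,[0.018,-0.228,0],63],
    [120,[0.018,-0.228,0.01],70]
  ]
}}

```text
clock: 16.65
ee_pos: [0.4465, -0.183, 0.1269]
eef_rot: [0.73, 0.683, -0.003, -0.001]
contact_force: [-0.6, 0.3, 0.1]
opening: 0.0488
```

```bash
python3 -c "
from h import *
tool([.4482,-.1775,.027],-3.5);s=ctrl.read_state();print(s['opening'],s['contact_force'])
w=snap('wrist','w6.png'); print(s['qpos'])
a=np.radians(86.5);d=np.array([np.cos(a),np.sin(a),0])*.05;C=np.array([.4482,-.1775,.048]);print('pred web ends',proj(w,[C-d,C+d]))
g=cv2.inRange(cv2.cvtColor(w['img'],cv2.COLOR_RGB2HSV),(0,0,150),(180,40,255)); g[260:]=0
n,l,st,ce=cv2.connectedComponentsWithStats(g)
for i in range(1,n):
  if st[i,4]>300: print(st[i],ce[i])
c=snap('top','t6.png'); 
g=cv2.inRange(cv2.cvtColor(c['img'],cv2.COLOR_RGB2HSV),(0,0,200),(180,40,255))
b=[[proj(c,J(x,y,.02))[0].tolist() for x,y in ((-.05,.006),(.05,.006),(.05,.056),(-.05,.056))]];print(b)
cv2.imwrite('pics/m6.png',cv2.cvtColor(np.hstack([w['img'][:380,90:390],cv2.resize(c['img'][150:245,118:240],None,fx=4,fy=4,interpolation=2)]),cv2.COLOR_RGB2BGR))
"
```

```text
shift [0.0059 0.0019 0.0999]
tool y dir deg -3.83 ee [ 0.4465 -0.183   0.1269] tilt z [-0.006 -0.003 -1.   ]
spin for jaw dir -3.5 : -0.33 q7 -0.067
0.04881134823595182 [-0.58050387  0.29713786  0.11807879]
[ 0.74341129  0.37442696 -0.59514123  1.97852873  0.27602271  0.87270079
 -0.06690418]
pred web ends [[256.59444112 238.49055406]
 [256.00105538 124.21145313]]
[ 224  122   75  119 6310] [258.53581616 176.41505547]
[[[206.5068298173419, 210.9824375732432], [207.62396889828676, 177.77560848703544], [191.1327080713951, 177.38404851669367], [189.9264670993624, 210.53124755521642]]]
```

View pics/m6.png

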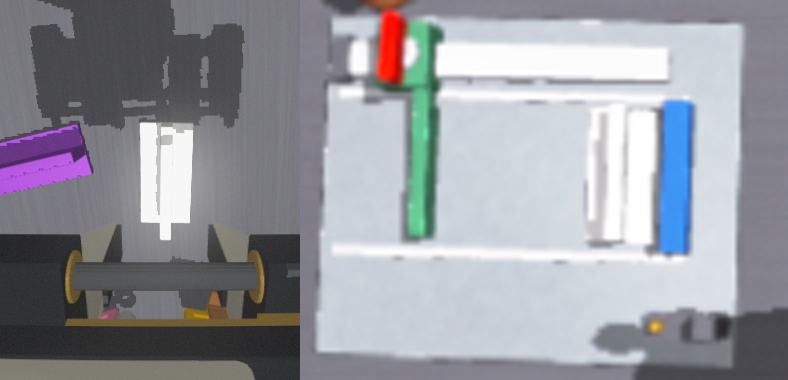

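Call:
{"fn": "jog_arm", "kwargs": {
  "rows": [
    [120,[0.005,0.002,0.025],0],
    [120,[0.005,0.002,0.05],0],
    [120,[0.005,0.002,0.075],0],
    [120,[0.005,0.002,0.092],0],
    [120,[0.005,0.002,0.097],0],
    [120,[0.005,0.002,0.097],0]
  ]
}}

```text
clock: 17.25
ee_pos: [0.449, -0.1721, 0.0279]
eef_rot: [0.726, 0.688, -0.002, -0.004]
contact_force: [-0.3, 0.5, -0.5]
opening: 0.0486
```

Call:
{"fn": "jog_arm", "kwargs": {
  "rows": [
    [180,[0,0,0],0],
    [255,[0,0,0],0],
    [255,[0,0,0],0],
    [255,[0,0,0],0],
    [255,[0,0,0],0],
    [255,[0,0,0],0],
    [255,[0,0,0],0]
  ]
}}

```text
clock: 17.83
ee_pos: [0.4486, -0.1722, 0.028]
eef_rot: [0.726, 0.688, -0.003, -0.004]
contact_force: [-1.9, -0.4, 1.4]
opening: 0.0092
```

```bash
python3 -c "
from h import *
s=ctrl.read_state(); d=s['ee_pos'][1]+.1775; print('offset',d,s['opening'],s['contact_force'])
tool(J(-d,.088,.14),87.95)"
```

```text
offset 0.005280576733917158 0.00920644318150468 [-1.92329577 -0.39914528  1.36755182]
shift [ 0.3459  0.0879 -0.1125]
tool y dir deg -3.13 ee [ 0.4486 -0.1722  0.028 ] tilt z [-0.009  0.002 -1.   ]
spin for jaw dir 87.95 : 88.92 q7 -0.202
```

Call:
{"fn": "jog_arm", "kwargs": {
  "rows": [
    [255,[0,0,-0.035],0],
    [255,[0,0.01,-0.07],0],
    [255,[0,0.04,-0.11],-7],
    [255,[0.03,0.06,-0.112],-14],
    [255,[0.06,0.08,-0.112],-21],
    [255,[0.1,0.088,-0.112],-28],
    [255,[0.135,0.088,-0.112],-35],
    [255,[0.17,0.088,-0.112],-42],
    [255,[0.2,0.088,-0.112],-49],
    [255,[0.23,0.088,-0.112],-56]
  ]
}}

```text
clock: 18.67
ee_pos: [0.5493, 0.054, 0.139]
eef_rot: [0.315, 0.949, -0.001, -0.005]
contact_force: [0.8, 0.1, -4.0]
opening: 0.0094
```

```bash
python3 -c "
from h import *
tool(J(-.0053,.088,.13),87.95)"
```

```text
shift [0.0627 0.0956 0.0091]
tool y dir deg 53.25 ee [0.5493 0.054  0.139 ] tilt z [-0.01   0.001 -1.   ]
spin for jaw dir 87.95 : -34.7 q7 0.31
```

Call:
{"fn": "jog_arm", "kwargs": {
  "rows": [
    [255,[0.015,0.02,0],-7],
    [255,[0.03,0.04,0],-14],
    [255,[0.043,0.065,0],-21],
    [255,[0.055,0.085,0],-28],
    [255,[0.0627,0.0956,0],-34.7],
    [255,[0.0627,0.0956,0.02],-34.7],
    [255,[0.0627,0.0956,0.04],-34.7],
    [255,[0.0627,0.0956,0.06],-34.7],
    [255,[0.0627,0.0956,0.06],-34.7]
  ]
}}

```text
clock: 19.42
ee_pos: [0.5532, 0.1663, 0.0749]
eef_rot: [0.018, 1.0, -0.001, -0.008]
contact_force: [-0.3, -1.4, -4.2]
opening: 0.0097
```

```bash
python3 -c "
from h import *
tool(J(-.0053,.088,.041),87.95); print(ctrl.read_state()['opening'])"
```

```text
shift [-0.0036  0.0021  0.0338]
tool y dir deg 87.95 ee [0.5532 0.1663 0.0749] tilt z [-0.016 -0.002 -1.   ]
spin for jaw dir 87.95 : 0.0 q7 0.584
0.009653165258411757
```

Call:
{"fn": "jog_arm", "kwargs": {
  "rows": [
    [255,[-0.0036,0.002,0.01],0],
    [255,[-0.0036,0.002,0.02],0],
    [255,[-0.0036,0.002,0.028],0],
    [255,[-0.0036,0.002,0.033],0],
    [255,[-0.0036,0.002,0.033],0],
    [255,[-0.0036,0.002,0.033],0]
  ]
}}

```text
clock: 19.92
ee_pos: [0.5564, 0.1682, 0.042]
eef_rot: [0.018, 1.0, -0.001, -0.008]
contact_force: [-0.5, 0.5, -3.8]
opening: 0.009
```

```bash
python3 -c "
from h import *
tool(J(-.0053,.088,.041),87.95); print(ctrl.read_state()['contact_force'])"
```

```text
shift [ 0.0001 -0.0001  0.001 ]
tool y dir deg 87.96 ee [0.5564 0.1682 0.042 ] tilt z [-0.016 -0.001 -1.   ]
spin for jaw dir 87.95 : 0.01 q7 0.552
[-0.48689879  0.54930237 -3.78092424]
```

Call:
{"fn": "jog_arm", "kwargs": {
  "rows": [
    [255,[0,0,0.0015],0],
    [255,[0,0,0.0015],0],
    [205,[0,0,0.0015],0],
    [205,[0,0,0.0015],0],
    [205,[0,0,0.0015],0],
    [205,[0,0,-0.015],0],
    [205,[0,0,-0.05],0],
    [150,[0,0,-0.09],0],
    [120,[-0.01,0.01,-0.09],0],
    [120,[-0.03,0.03,-0.09],0]
  ]
}}

```text
clock: 20.75
ee_pos: [0.5898, 0.1961, 0.1347]
eef_rot: [0.019, 1.0, -0.001, -0.006]
contact_force: [0.9, 0.9, -1.1]
opening: 0.0332
```

```bash
python3 -c "
from h import *
tool([.6515,.2715,.125],87)"
```

```text
shift [-0.0589  0.0776  0.0088]
tool y dir deg 87.85 ee [0.5898 0.1961 0.1347] tilt z [-0.012 -0.002 -1.   ]
spin for jaw dir 87 : 0.85 q7 0.628
```

Call:
{"fn": "jog_arm", "kwargs": {
  "rows": [
    [120,[-0.02,0.026,0],1],
    [120,[-0.04,0.052,0],1],
    [120,[-0.0589,0.0776,0],1],
    [120,[-0.0589,0.0776,0],1],
    [120,[-0.0589,0.0776,0],1]
  ]
}}

```text
clock: 21.17
ee_pos: [0.6514, 0.2737, 0.1336]
eef_rot: [0.027, 1.0, -0.0, -0.006]
contact_force: [0.5, -0.4, -0.0]
opening: 0.0484
```

```bash
python3 -c "
from h import *
tool([.6515,.2715,.065],87)
w=snap('wrist','w7.png');c=snap('top','t7.png')
h=cv2.cvtColor(w['img'],cv2.COLOR_RGB2HSV); m=cv2.inRange(h,(0,180,60),(5,255,255))
n,l,st,ce=cv2.connectedComponentsWithStats(m)
for i in range(1,n):
  if st[i,4]>100: print(st[i],ce[i])
print('bar pred',proj(w,[J(.06,.195,.104),J(.11,.195,.104)]))
cv2.imwrite('pics/m7.png',cv2.cvtColor(np.hstack([w['img'][:380,90:390],cv2.resize(c['img'][150:245,118:240],None,fx=4,fy=4,interpolation=2)]),cv2.COLOR_RGB2BGR))"
```

```text
shift [-0.001  -0.0021  0.0686]
tool y dir deg 86.95 ee [0.6514 0.2737 0.1336] tilt z [-0.012 -0.001 -1.   ]
spin for jaw dir 87 : -0.05 q7 0.597
[503  59   9 169 706] [508.91926346 139.76345609]
[245 224  14  17 120] [251.75833333 233.25      ]
bar pred [[252.41193341 176.73768749]
 [253.81648563 244.477536  ]]
```

View pics/m7.png

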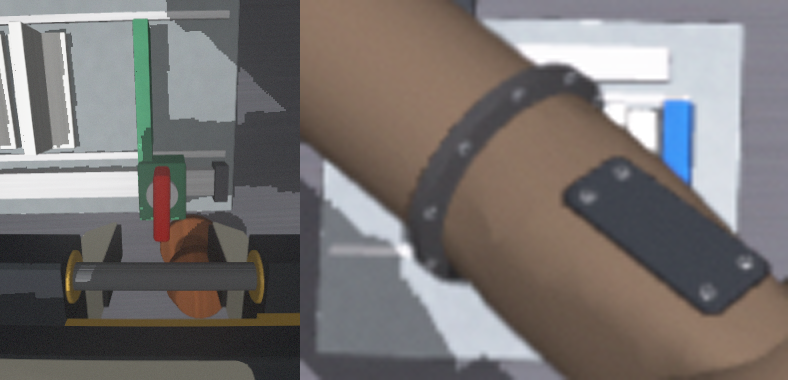

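Call:
{"fn": "jog_arm", "kwargs": {
  "rows": [
    [120,[-0.001,-0.002,0.02],0],
    [120,[-0.001,-0.002,0.04],0],
    [120,[-0.001,-0.002,0.055],0],
    [120,[-0.001,-0.002,0.064],0],
    [120,[-0.001,-0.002,0.067],0],
    [180,[-0.001,-0.002,0.067],0],
    [255,[-0.001,-0.002,0.067],0],
    [255,[-0.001,-0.002,0.067],0],
    [255,[-0.001,-0.002,0.067],0],
    [255,[-0.001,-0.002,0.067],0]
  ],
  "grip_force": 35
}}

```text
clock: 22.1
ee_pos: [0.6516, 0.2692, 0.0675]
eef_rot: [0.027, 1.0, -0.001, -0.006]
contact_force: [-0.3, 0.1, -0.3]
opening: 0.0202
```

Call:
{"fn": "jog_arm", "kwargs": {
  "rows": [
    [255,[0,0,0],0],
    [255,[0,0,0],0],
    [255,[0,-0.008,0],0],
    [255,[0,-0.016,0],0],
    [255,[0,-0.024,0],0],
    [255,[0,-0.032,0],0],
    [255,[0,-0.04,0],0],
    [255,[0,-0.045,0],0]
  ]
}}

```text
clock: 22.77
ee_pos: [0.65, 0.2243, 0.0679]
eef_rot: [0.028, 1.0, -0.0, -0.005]
contact_force: [4.5, 4.3, -4.0]
opening: 0.0118
```

```bash
python3 -c "
from h import *
tool(J(.085,.12,.065),87.95);s=ctrl.read_state(); print(s['opening'],s['contact_force'],(s['ee_pos']-F)@np.c_[EX,EY])"
```

```text
shift [ 0.0008 -0.0275  0.003 ]
tool y dir deg 86.83 ee [0.65   0.2243 0.0679] tilt z [-0.01 -0.   -1.  ]
spin for jaw dir 87.95 : -1.12 q7 0.601
0.011822917692042413 [ 4.52740584  4.3174572  -3.98874859] [0.08638627 0.14753005]
```

Call:
{"fn": "jog_arm", "kwargs": {
  "rows": [
    [255,[0,-0.004,0],0],
    [255,[0,-0.008,0],0],
    [255,[0,-0.012,0],0],
    [255,[0,-0.016,0],0],
    [255,[0,-0.02,0],0],
    [255,[0,-0.023,0],0],
    [255,[0,-0.025,0],0],
    [255,[0,-0.025,0],0]
  ]
}}

```text
clock: 23.43
ee_pos: [0.6492, 0.2002, 0.068]
eef_rot: [0.027, 1.0, 0.001, -0.004]
contact_force: [5.2, 5.1, -6.1]
opening: 0.012
```

```bash
python3 -c "
from h import *
tool(J(.085,.12,.065),87.95);s=ctrl.read_state(); print(s['opening'],s['contact_force'],(s['ee_pos']-F)@np.c_[EX,EY])"
```

```text
shift [ 0.0014 -0.0034  0.003 ]
tool y dir deg 86.85 ee [0.6492 0.2002 0.068 ] tilt z [-0.009  0.001 -1.   ]
spin for jaw dir 87.95 : -1.1 q7 0.627
0.011978433394609689 [ 5.16867712  5.11033784 -6.05776077] [0.08644969 0.12342155]
```

Call:
{"fn": "jog_arm", "kwargs": {
  "rows": [
    [255,[0,-0.002,0],0],
    [255,[0,-0.004,0],0],
    [255,[0,-0.006,0],0],
    [255,[0,-0.006,0],0],
    [255,[0,-0.006,0],0]
  ]
}}

```text
clock: 23.85
ee_pos: [0.6491, 0.1963, 0.068]
eef_rot: [0.027, 1.0, 0.002, -0.004]
contact_force: [4.2, 8.3, -6.0]
opening: 0.0117
```

```bash
python3 -c "
from h import *
tool(J(.085,.12,.065),-2.05-.0-5);s=ctrl.read_state(); print(s['opening'],s['contact_force'],(s['ee_pos']-F)@np.c_[EX,EY])"
```

```text
shift [0.0015 0.0005 0.003 ]
tool y dir deg 86.92 ee [0.6491 0.1963 0.068 ] tilt z [-0.008  0.005 -1.   ]
spin for jaw dir -7.05 : -86.03 q7 0.633
0.01174662724639927 [ 4.20739827  8.29810068 -5.99024148] [0.08649206 0.11951875]
```

Call:
{"fn": "jog_arm", "kwargs": {
  "rows": [
    [255,[0.001,-0.002,0],7],
    [255,[0.001,-0.002,0],14],
    [255,[0.001,-0.002,0],21],
    [255,[0.001,-0.002,0],28],
    [255,[0.001,-0.002,0],35],
    [255,[0.001,-0.002,0],42],
    [255,[0.001,-0.002,0],49],
    [255,[0.001,-0.002,0],56],
    [255,[0.001,-0.002,0],63],
    [255,[0.001,-0.002,0],70]
  ]
}}

```text
clock: 24.68
ee_pos: [0.6474, 0.1943, 0.0679]
eef_rot: [0.598, 0.802, -0.001, -0.005]
contact_force: [-0.3, 0.6, -1.1]
opening: 0.012
```

Call:
{"fn": "jog_arm", "kwargs": {
  "rows": [
    [255,[0,0,0],6],
    [255,[0,0,0],10],
    [255,[0,0,0],11],
    [255,[0,0,0],11]
  ]
}}

```text
clock: 25.02
ee_pos: [0.647, 0.1942, 0.0679]
eef_rot: [0.671, 0.741, -0.002, -0.005]
contact_force: [-0.8, -0.2, -0.9]
opening: 0.0119
```

```bash
python3 -c "
from h import *
tool(J(.085,.12,.065),8);s=ctrl.read_state(); print(s['moment'],s['opening'],s['contact_force'],(s['ee_pos']-F)@np.c_[EX,EY])"
```

```text
shift [0.0026 0.0009 0.0029]
tool y dir deg 5.66 ee [0.647  0.1942 0.0679] tilt z [-0.009  0.004 -1.   ]
spin for jaw dir 8 : -2.34 q7 -0.599
[ 0.34158494 -0.18852525 -0.05261271] 0.011898618417631242 [-0.82618978 -0.19161586 -0.94510342] [0.08448411 0.11727624]
```

Call:
{"fn": "jog_arm", "kwargs": {
  "rows": [
    [160,[0,0,0],0],
    [120,[0,0,0],0],
    [120,[0,0,-0.03],0],
    [120,[0,0,-0.06],0],
    [120,[0,0,-0.1],0],
    [120,[0,0,-0.14],0],
    [120,[-0.03,-0.02,-0.18],-7],
    [120,[-0.06,-0.04,-0.18],-14],
    [120,[-0.1,-0.06,-0.18],-21],
    [120,[-0.14,-0.08,-0.18],-28]
  ]
}}

```text
clock: 25.85
ee_pos: [0.5857, 0.0544, 0.2492]
eef_rot: [0.468, 0.884, -0.0, -0.004]
contact_force: [0.3, -2.0, -0.6]
opening: 0.0487
```

```bash
python3 -c "
from h import *
tool([.45,-.1,.25],75)"
```

```text
shift [-0.0515 -0.1989 -0.0003]
tool y dir deg 34.17 ee [0.5857 0.0544 0.2492] tilt z [-0.007  0.003 -1.   ]
spin for jaw dir 75 : -40.83 q7 0.131
```

Call:
{"fn": "jog_arm", "kwargs": {
  "rows": [
    [120,[-0.008,-0.03,0],-7],
    [120,[-0.016,-0.06,0],-14],
    [120,[-0.024,-0.09,0],-21],
    [120,[-0.032,-0.12,0],-28],
    [120,[-0.04,-0.15,0],-35],
    [120,[-0.05,-0.19,0],-40.8],
    [120,[-0.05,-0.199,0],-40.8]
  ]
}}

```text
clock: 26.43
ee_pos: [0.4454, -0.1044, 0.249]
eef_rot: [0.129, 0.992, -0.001, -0.005]
contact_force: [0.1, -0.2, -0.6]
opening: 0.0485
```

```bash
python3 -c "
from h import *
tool([.544,-.3605,.25],74.9)
c=snap('scene','s8.png');t=snap('top','t8.png')
a=cv2.resize(c['img'][185:305,120:220],None,fx=4.5,fy=4.5,interpolation=2)
b=cv2.resize(t['img'][150:245,118:200],None,fx=4,fy=4,interpolation=2)
o=np.zeros((540,450+b.shape[1],3),np.uint8); o[:,:450]=a; o[:380,450:]=b
cv2.imwrite('pics/m8.png',cv2.cvtColor(o,cv2.COLOR_RGB2BGR))"
```

```text
shift [-0.161  -0.2222 -0.0021]
tool y dir deg 75.14 ee [ 0.4454 -0.1044  0.249 ] tilt z [-0.01  0.   -1.  ]
spin for jaw dir 74.9 : 0.24 q7 1.184
```

View pics/m8.png

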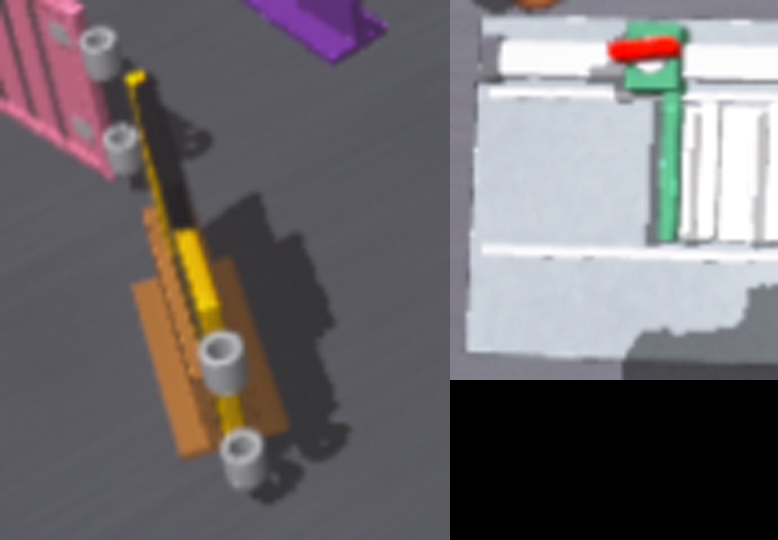

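```bash
python3 -c "
from h import *
t=load('top0.png');s=load('scene0.png')
print('upper top',tri([(t,[371.8,159.1]),(s,[168.9,261.7])]))
print('lower top',tri([(t,[369/3.8+268-.37-.5,70/3.8+145-.37]),(s,[173.6,283.5])]))
for z0 in (0,.006,.012,.02):
  K=np.array([.6440,-.388,.124+z0]); print(z0,proj(s,[K,K-[0,0,.08]]).round(1).tolist(),proj(t,[K,K-[0,0,.08]]).round(1).tolist())
t8=load('t8.png')
q=lambda x,y:[(x-450)/4+118-.4,y/4+150-.4]
P=onz(t8,[q(681,95),q(677,240)],.05)-F; print('stop face',P@EX,P@EY)
P=onz(t8,[q(612,50),q(678,44)],.104); print('bar',P,np.degrees(np.arctan2(P[1,1]-P[0,1],P[1,0]-P[0,0])))
"
```

```text
upper top [ 0.64444489 -0.38681452  0.13061695]
lower top [ 0.64421288 -0.38529581  0.04888245]
0 [[168.6, 263.7], [173.3, 285.2]] [[371.6, 159.6], [365.1, 163.5]]
0.006 [[168.2, 262.0], [173.0, 283.7]] [[372.1, 159.2], [365.6, 163.3]]
0.012 [[167.9, 260.3], [172.7, 282.2]] [[372.6, 158.9], [366.0, 163.0]]
0.02 [[167.3, 257.9], [172.2, 280.1]] [[373.3, 158.5], [366.7, 162.6]]
stop face [ 0.05766217 -0.04962206] [0.09913149 0.09786734]
bar [[0.64598684 0.21751044 0.104     ]
 [0.64957492 0.16981779 0.104     ]] -85.69754166868093
```

Call:
{"fn": "jog_arm", "kwargs": {
  "rows": [
    [120,[-0.023,-0.032,0],0],
    [120,[-0.046,-0.064,0],0],
    [120,[-0.069,-0.096,0],0],
    [120,[-0.092,-0.128,0],0],
    [120,[-0.115,-0.16,0],0],
    [120,[-0.138,-0.192,0],0],
    [120,[-0.161,-0.222,0],0],
    [120,[-0.161,-0.222,0],0],
    [120,[-0.161,-0.222,0],0]
  ]
}}

```text
clock: 27.28
ee_pos: [0.5454, -0.3591, 0.2472]
eef_rot: [0.134, 0.991, 0.001, -0.004]
contact_force: [0.3, 0.7, -0.3]
opening: 0.0486
```

```bash
python3 -c "
from h import *
tool([.5449,-.3602,.15],74.9)
w=snap('wrist','w9.png')
a=np.radians(164.9);d=np.array([np.cos(a),np.sin(a),0]);C=np.array([.5449,-.3602,.187]);print('bar ends',proj(w,[C-d*.04,C+d*.04,C-d*.09-[0,0,.041],C+d*.09-[0,0,.041]]))
h=cv2.cvtColor(w['img'],cv2.COLOR_RGB2HSV); m=cv2.inRange(h,(20,150,60),(34,255,255));m[235:]=0
for r in range(10,235,15):
  xs=np.nonzero(m[r])[0]
  k=np.nonzero(w['img'][r,150:350].max(1)<40)[0]+150
  print(r,(xs.min(),xs.max()) if len(xs) else '',(k.min(),k.max()) if len(k) else '')
"
```

```text
shift [-0.0007 -0.0012  0.0972]
tool y dir deg 74.62 ee [ 0.5454 -0.3591  0.2472] tilt z [-0.009  0.003 -1.   ]
spin for jaw dir 74.9 : -0.28 q7 1.469
bar ends [[254.32805465 244.94170434]
 [253.69434736 148.58471958]
 [254.58207868 271.84223344]
 [253.35133129  82.30912181]]
10  
25  
40  
55  
70  
85 (np.int64(246), np.int64(257)) 
100 (np.int64(246), np.int64(257)) 
115 (np.int64(247), np.int64(257)) 
130 (np.int64(247), np.int64(257)) 
145  
160  
175  
190  
205  
220
```

Call:
{"fn": "jog_arm", "kwargs": {
  "rows": [
    [120,[0,-0.002,0.02],0],
    [120,[0,-0.002,0.045],0],
    [120,[0,-0.002,0.07],0],
    [120,[0,-0.002,0.088],0],
    [120,[0,-0.002,0.095],0],
    [120,[0,-0.002,0.096],0]
  ]
}}

```text
clock: 27.83
ee_pos: [0.5438, -0.3567, 0.1509]
eef_rot: [0.131, 0.991, 0.002, -0.005]
contact_force: [-0.5, 0.2, -0.2]
opening: 0.0487
```

Call:
{"fn": "jog_arm", "kwargs": {
  "rows": [
    [180,[0,0,0],0],
    [255,[0,0,0],0],
    [255,[0,0,0],0],
    [255,[0,0,0],0],
    [255,[0,0,0],0],
    [255,[0,0,0],0],
    [255,[0,0,0],0]
  ],
  "grip_force": 50
}}

```text
clock: 28.42
ee_pos: [0.5438, -0.3576, 0.1513]
eef_rot: [0.132, 0.991, 0.001, -0.005]
contact_force: [-0.8, -2.7, 2.7]
opening: 0.0118
```

```bash
python3 -c "
from h import *
tool([.5449,-.3602,.15],74.9);s=ctrl.read_state();print(s['opening'],s['contact_force'],s['moment'])"
```

```text
shift [-0.0017 -0.0023  0.0013]
tool y dir deg 74.88 ee [ 0.5438 -0.3576  0.1513] tilt z [-0.01   0.003 -1.   ]
spin for jaw dir 74.9 : -0.02 q7 1.416
0.011841421435553421 [-0.79452349 -2.68113652  2.6992615 ] [-0.83932946  0.08680086 -0.0063671 ]
```

Call:
{"fn": "jog_arm", "kwargs": {
  "rows": [
    [255,[0,0,-0.01],0],
    [255,[0,0,-0.02],0],
    [255,[0,0,-0.032],0],
    [255,[0,0,-0.044],0],
    [255,[0,0,-0.056],0],
    [255,[0,0,-0.068],0],
    [255,[0,0,-0.08],0],
    [255,[0,0,-0.095],0],
    [255,[0,0,-0.11],0],
    [255,[0,0,-0.11],0]
  ]
}}

```text
clock: 29.25
ee_pos: [0.5466, -0.3578, 0.2653]
eef_rot: [0.131, 0.991, 0.0, -0.002]
contact_force: [1.3, 1.3, -4.5]
opening: 0.0117
```

```bash
python3 -c "
from h import *
tool([.55,-.2,.26],-2);s=ctrl.read_state();print(s['opening'],s['contact_force'],s['moment'])"
```

```text
shift [0.0378 0.1532 0.0055]
tool y dir deg 74.89 ee [ 0.5466 -0.3578  0.2653] tilt z [-0.005  0.001 -1.   ]
spin for jaw dir -2 : 76.89 q7 1.479
0.0117186910549973 [ 1.29801157  1.29110389 -4.50941049] [ 0.07619691 -0.44658616  0.0237851 ]
```

Call:
{"fn": "jog_arm", "kwargs": {
  "rows": [
    [255,[0.008,0.035,0],0],
    [255,[0.016,0.07,0],4],
    [255,[0.024,0.105,0],10],
    [255,[0.032,0.135,0],16],
    [255,[0.038,0.153,0],22],
    [255,[0.038,0.153,0],28],
    [255,[0.038,0.153,0],34],
    [255,[0.038,0.153,0],40],
    [255,[0.038,0.153,0],46],
    [255,[0.038,0.153,0],52]
  ]
}}

```text
clock: 30.08
ee_pos: [0.5496, -0.1998, 0.2652]
eef_rot: [0.555, 0.832, -0.001, -0.003]
contact_force: [-0.3, -0.0, -6.7]
opening: 0.012
```

```bash
python3 -c "
from h import *
tool([.56,0.1,.27],-2);s=ctrl.read_state();print(s['opening'],s['contact_force'],s['moment'])"
```

```text
shift [ 0.2727  0.1249 -0.0044]
tool y dir deg 22.63 ee [ 0.5496 -0.1998  0.2652] tilt z [-0.005  0.001 -1.   ]
spin for jaw dir -2 : 24.63 q7 0.42
0.011995472862738468 [-2.98775822e-01 -1.06715024e-04 -6.70965426e+00] [ 0.04187961 -0.13189521 -0.00245926]
```

Call:
{"fn": "jog_arm", "kwargs": {
  "rows": [
    [255,[0.02,0.009,-0.004],6],
    [255,[0.045,0.02,-0.004],12],
    [255,[0.075,0.034,-0.004],18],
    [255,[0.105,0.048,-0.004],24.6],
    [255,[0.135,0.062,-0.004],24.6],
    [255,[0.165,0.076,-0.004],24.6],
    [255,[0.195,0.089,-0.004],24.6],
    [255,[0.225,0.103,-0.004],24.6],
    [255,[0.255,0.117,-0.004],24.6],
    [255,[0.2727,0.1249,-0.004],24.6]
  ]
}}

```text
clock: 30.92
ee_pos: [0.559, 0.1052, 0.2696]
eef_rot: [0.718, 0.696, -0.0, -0.003]
contact_force: [0.5, 0.6, -6.6]
opening: 0.0119
```

```bash
python3 -c "
from h import *
tool(J(-.08,.26,.27),-2);tool(J(-.11,.26,.27),-2);s=ctrl.read_state();print(s['opening'],s['contact_force'],s['moment'])"
```

```text
shift [ 0.2353 -0.0783  0.001 ]
tool y dir deg -1.72 ee [0.559  0.1052 0.2696] tilt z [-0.005  0.004 -1.   ]
spin for jaw dir -2 : 0.28 q7 -0.527
shift [ 0.2354 -0.1083  0.0012]
tool y dir deg -1.72 ee [0.559  0.1052 0.2696] tilt z [-0.005  0.004 -1.   ]
spin for jaw dir -2 : 0.28 q7 -0.527
0.01188244364747842 [ 0.52733308  0.55453955 -6.64815438] [-0.17420681 -0.13847758 -0.04514081]
```

Call:
{"fn": "jog_arm", "kwargs": {
  "rows": [
    [255,[0.03,0,0],0.3],
    [255,[0.06,0,0],0.3],
    [255,[0.09,-0.01,0],0.3],
    [255,[0.12,-0.03,0],0.3],
    [255,[0.145,-0.05,0],0.3],
    [255,[0.165,-0.07,0],0.3],
    [255,[0.18,-0.09,0.005],0.3],
    [255,[0.19,-0.108,0.01],0.3],
    [255,[0.19,-0.108,0.015],0.3],
    [255,[0.19,-0.108,0.015],0.3]
  ]
}}

```text
clock: 31.75
ee_pos: [0.4548, 0.2991, 0.2552]
eef_rot: [0.718, 0.696, -0.001, -0.003]
contact_force: [1.4, -1.4, -5.9]
opening: 0.0118
```

```bash
python3 -c "
from h import *
tool(J(-.11,.215,.2467),-2);s=ctrl.read_state();print(s['opening'],s['contact_force'],s['moment'])
c=snap('scene','s10.png');t=snap('top','t10.png')
K=J(-.11,.215-.002-.103,.052+.036+.104); L=K-[0,0,.08]
print('scene pred upper top,lower top',proj(c,[K,L]),'top',proj(t,[K,L]),'pins top',proj(t,[J(-.11,-.01,.158)]),proj(c,[J(-.11,-.01,.158),J(-.11,-.01,.078)]))
a=cv2.resize(c['img'][100:220,230:330],None,fx=4,fy=4,interpolation=2)
b=cv2.resize(t['img'][180:275,130:235],None,fx=3.8,fy=3.8,interpolation=2)
o=np.zeros((480,400+b.shape[1],3),np.uint8); o[:,:400]=a; o[:b.shape[0],400:]=b
cv2.imwrite('pics/m10.png',cv2.cvtColor(o,cv2.COLOR_RGB2BGR)); print(o.shape)"
```

```text
shift [-0.0003  0.0014  0.0085]
tool y dir deg -1.81 ee [0.4548 0.2991 0.2552] tilt z [-0.006  0.003 -1.   ]
spin for jaw dir -2 : 0.19 q7 -0.944
0.011793330426691425 [ 1.44322792 -1.43475997 -5.93214919] [-0.20372605 -0.34383976  0.00733147]
scene pred upper top,lower top [[303.30701827 118.82310054]
 [300.7840039  140.51076774]] top [[159.41796407 230.10323991]
 [165.38624593 230.06174143]] pins top [[206.1153526  231.42201472]] [[272.50525726 140.02574659]
 [271.1856437  161.5491355 ]]
(480, 799, 3)
```

View pics/m10.png

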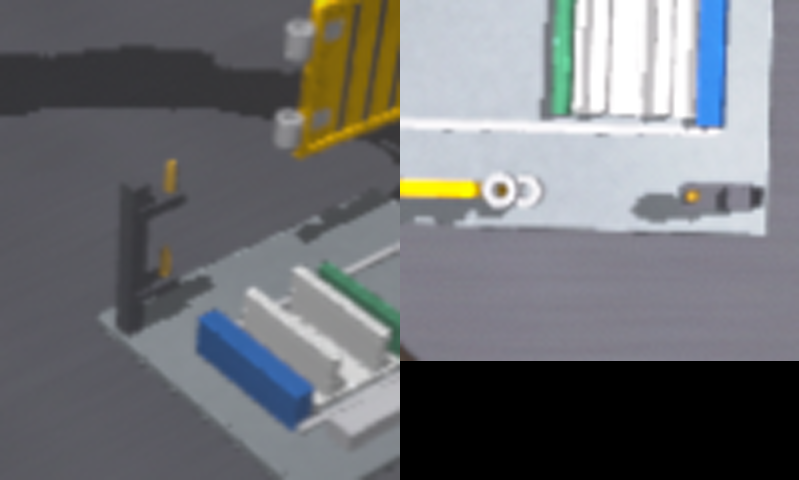

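```bash
python3 -c "
from h import *
c=load('s10.png');t=load('t10.png'); P=lambda x,y:[x/4+230-.4,y/4+100-.4]; Q=lambda x,y:[(x-400)/3.8+130-.37,y/3.8+180-.37]
U=tri([(t,Q(499,190)),(c,P(300,27))]);L=tri([(t,Q(527,190)),(c,P(290,117))]);pin=tri([(t,Q(692,196)),(c,P(172,162))])
print('upper top',U,'lower top',L,'pin tip',pin, 'lower pin tip',onz(c,[P(166,250)],.078))
for n,X in (('U',U),('L',L),('pin',pin)): print(n,(X-F)@EX,(X-F)@EY,X[2])
print(onz(t,[Q(499,190)],.2),onz(t,[Q(692,196)],.158))
print(ctrl.read_state()['ee_pos'])
"
```

```text
upper top [0.45312638 0.19362415 0.23568942] lower top [0.45386727 0.19152129 0.15735823] pin tip [0.44888399 0.07318782 0.15842044] lower pin tip [[0.45015497 0.07184475 0.078     ]]
U -0.10927819708170955 0.10978718343078667 0.23568942139964683
L -0.10846247499790278 0.107712103102836 0.15735823398667792
pin -0.1092064196573864 -0.010728765185127245 0.15842043585531052
[[0.45368614 0.20211127 0.2       ]] [[0.44867346 0.07297747 0.158     ]]
[0.45712036 0.29776552 0.25581484]
```

Call:
{"fn": "jog_arm", "kwargs": {
  "rows": [
    [255,[0,0,0.015],0.2],
    [255,[0,0,0.03],0.2],
    [255,[-0.01,0,0.042],0.2],
    [255,[-0.03,0,0.042],0.2],
    [255,[-0.05,0,0.042],0.2],
    [255,[-0.07,0,0.042],0.2],
    [255,[-0.085,0,0.042],0.2],
    [255,[-0.085,0,0.042],0.2],
    [255,[-0.085,0,0.042],0.2],
    [255,[-0.085,0,0.042],0.2]
  ]
}}

```text
clock: 32.68
ee_pos: [0.4546, 0.2129, 0.2139]
eef_rot: [0.721, 0.693, -0.0, -0.003]
contact_force: [0.2, -0.2, -5.8]
opening: 0.0116
```

```bash
python3 -c "
from h import *
tool(J(-.1092,.0943,.2133),-2.05);s=ctrl.read_state();print(s['opening'],s['contact_force'],s['moment'])
c=snap('scene','s11.png');t=snap('top','t11.png');w=snap('wrist','w11.png'); s=ctrl.read_state(); tool()
p=s['ee_pos'];K=p+[0,0,.1306-.1513]; K=K-EY*.105; L=K-[0,0,.08]; print('K jig',(K-F)@EX,(K-F)@EY,K[2]);print(proj(c,[K,L]),proj(t,[K,L]))
a=cv2.resize(c['img'][100:200,240:320],None,fx=5,fy=5,interpolation=2)
b=cv2.resize(t['img'][210:250,160:230],None,fx=5.7,fy=5.7,interpolation=2)
o=np.zeros((500,400+b.shape[1],3),np.uint8); o[:,:400]=a; o[:b.shape[0],400:]=b
cv2.imwrite('pics/m11.png',cv2.cvtColor(o,cv2.COLOR_RGB2BGR)); print(o.shape)"
```

```text
shift [-0.0348 -0.0006  0.0005]
tool y dir deg -2.32 ee [0.4546 0.2129 0.2139] tilt z [-0.004  0.004 -1.   ]
spin for jaw dir -2.05 : -0.27 q7 -0.81
0.011601199798293204 [ 0.24909672 -0.22463377 -5.78526546] [ 0.02367507 -0.11024311 -0.03096669]
tool y dir deg -2.2 ee [0.454  0.2137 0.2137] tilt z [-0.005  0.004 -1.   ]
K jig -0.10912032966284257 0.024838394375827588 0.19298148887941657
[[282.4159191  126.67193153]
 [280.67465681 148.85127672]] [[191.4212401  230.75731462]
 [195.47945626 230.66533856]]
(500, 799, 3)
```

View pics/m11.png

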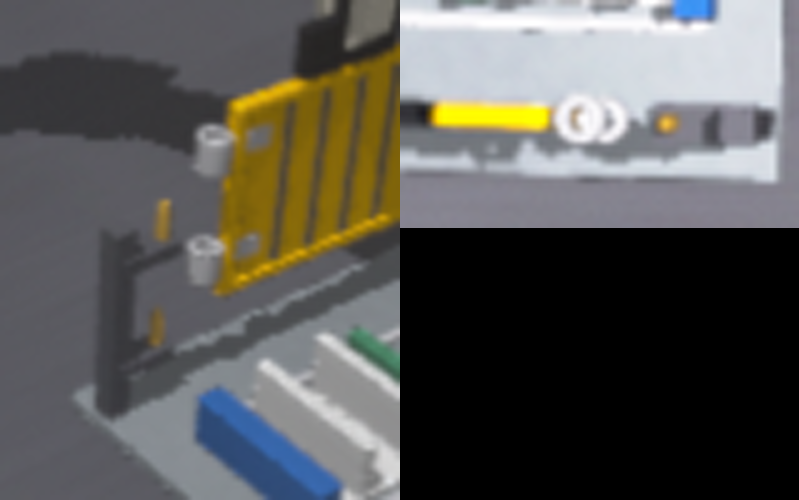

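```bash
python3 -c "
from h import *
t=load('t11.png');c=load('s11.png'); Q=lambda x,y:[(x-400)/5.7+160-.41,y/5.7+210-.41];P=lambda x,y:[x/5+240-.4,y/5+100-.4]
print(tri([(t,Q(579,118)),(c,P(213,133))]),tri([(t,Q(667,123)),(c,P(164,202))]))
k=onz(t,[Q(579,118)],.193)[0];p=onz(t,[Q(667,123)],.158)[0]
for X in (k,p): print(X,(X-F)@EX,(X-F)@EY)
# mask-based
im=t['img'].astype(int); 
h=cv2.cvtColor(t['img'],cv2.COLOR_RGB2HSV); m=cv2.inRange(h,(12,130,100),(28,255,255)); m[:225]=0;m[238:]=0;m[:,200:]=m[:,200:]; ys,xs=np.nonzero(m[:,200:212]); print('pin mask',xs.mean()+200,ys.mean(),len(xs))
m=cv2.inRange(h,(20,180,120),(34,255,255)); m[:220]=0;m[245:]=0; ys,xs=np.nonzero(m[:,160:188]); print('leaf',ys.mean(),xs.min()+160,xs.max()+160)
lf=onz(t,[[175,ys.mean()]],.193+.038-.022)[0]; print('leaf jig x',(lf-F)@EX)
"
```

```text
[0.45075667 0.1087161  0.19493503] [0.44875979 0.07296498 0.15881507]
[0.45146811 0.10984907 0.193     ] -0.10793632275184442 0.026003003450841333
[0.44878171 0.07308497 0.158     ] -0.10930496494141112 -0.01083521425078093
pin mask 206.33333333333334 231.11111111111111 9
leaf 230.13432835820896 165 185
leaf jig x -0.10868013608988941
```

Call:
{"fn": "jog_arm", "kwargs": {
  "rows": [
    [255,[-0.012,-0.001,0],0],
    [255,[-0.024,-0.001,0],0],
    [255,[-0.032,-0.001,0],0],
    [255,[-0.0364,-0.001,0],0],
    [255,[-0.0364,-0.001,0],0],
    [255,[-0.0364,-0.001,0],0],
    [255,[-0.0364,-0.001,0],0]
  ]
}}

```text
clock: 33.42
ee_pos: [0.4517, 0.1782, 0.2137]
eef_rot: [0.72, 0.694, -0.0, -0.003]
contact_force: [0.3, 0.5, -6.2]
opening: 0.0116
```

```bash
python3 -c "
from h import *
c=snap('scene','s12.png');t=snap('top','t12.png')
tool(J(-.1099,.0935,.2133),-2.05);s=ctrl.read_state();print(s['opening'],s['contact_force'],s['moment'])
K=s['ee_pos']+[0,0,-.0207]-EY*.105; print('K jig',(K-F)@EX,(K-F)@EY,K[2]);print(proj(c,[K]),proj(t,[K]))
a=cv2.resize(c['img'][110:180,240:310],None,fx=5.7,fy=5.7,interpolation=2)
b=cv2.resize(t['img'][215:245,185:225],None,fx=10,fy=10,interpolation=2)
o=np.zeros((400,400+b.shape[1],3),np.uint8); o[:a.shape[0],:a.shape[1]]=a; o[:b.shape[0],400:]=b
cv2.imwrite('pics/m12.png',cv2.cvtColor(o,cv2.COLOR_RGB2BGR)); print(o.shape)"
```

```text
shift [-0.0007  0.0003  0.0003]
tool y dir deg -2.15 ee [0.4516 0.1781 0.2136] tilt z [-0.005  0.005 -1.   ]
spin for jaw dir -2.05 : -0.1 q7 -0.731
0.011568205069996581 [-0.11243157  0.57607769 -5.83175635] [ 0.01365422 -0.12201225 -0.04244373]
K jig -0.11023596991545696 -0.01077181179337377 0.19293642188855192
[[272.86126119 130.06649104]] [[204.93381515 231.58053301]]
(400, 800, 3)
```

View pics/m12.png

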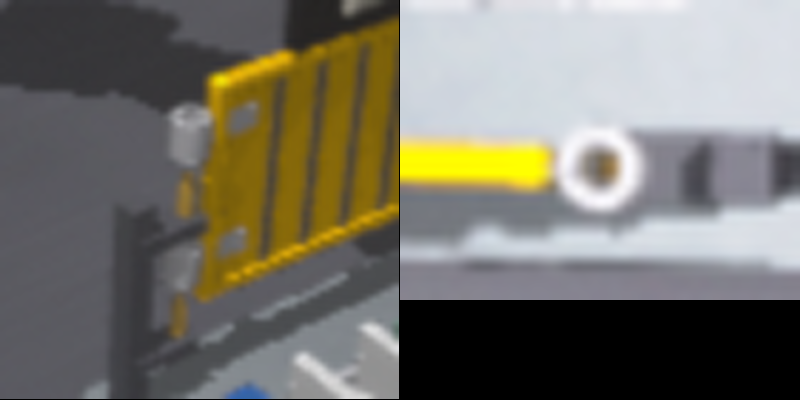

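```bash
python3 -c "
from h import *
t=load('t12.png');c=load('s12.png')
k=onz(t,[[204.55,231.25]],.193)[0];p=onz(t,[[206.35,231.15]],.158)[0]
for X in (k,p): print(X,(X-F)@EX,(X-F)@EY)
# scene: knuckle tube edges and pin edges rows
P=lambda x,y:np.array([x/5.7+240-.41,y/5.7+110-.41])
print('scene knuckle axis top',P(190,117),'pin mid',P(185.5,195))
A=J(-.1093,-.0108,0); print('axis proj at .193,.150',proj(c,[A+[0,0,.193],A+[0,0,.15],A+[0,0,.145]]))
im=c['img'].astype(int)
for r in range(128,152,2): print(r,[tuple(int(x) for x in im[r,q]) for q in range(269,279)] if r in(134,136,144,146) else '')
"
```

```text
[0.44872427 0.07417832 0.193     ] -0.10940150569249095 -0.009744575899353836
[0.44883421 0.07330649 0.158     ] -0.10926041808022523 -0.010611951507714577
scene knuckle axis top [272.92333333 130.11631579] pin mid [272.13385965 143.80052632]
axis proj at .193,.150 [[273.05185936 130.1885659 ]
 [272.3059412  142.45284971]
 [272.22120488 143.84187448]]
128 
130 
132 
134 [(103, 103, 107), (127, 127, 130), (137, 137, 140), (138, 137, 140), (135, 134, 138), (127, 126, 129), (113, 113, 115), (104, 99, 93), (119, 101, 63), (141, 111, 10)]
136 [(106, 106, 110), (129, 128, 132), (137, 136, 139), (137, 136, 139), (132, 131, 134), (121, 121, 125), (108, 107, 108), (105, 95, 81), (123, 97, 29), (131, 102, 10)]
138 
140 
142 
144 [(93, 92, 98), (101, 94, 91), (124, 105, 69), (144, 117, 52), (127, 106, 59), (102, 90, 69), (112, 92, 40), (124, 98, 12), (132, 103, 10), (124, 97, 10)]
146 [(90, 89, 93), (100, 93, 85), (128, 106, 63), (140, 112, 51), (118, 98, 57), (95, 84, 64), (111, 92, 42), (123, 97, 16), (129, 101, 10), (123, 96, 10)]
148 
150
```

Call:
{"fn": "jog_arm", "kwargs": {
  "rows": [
    [255,[-0.0006,0.0003,0.004],0],
    [255,[-0.0006,0.0003,0.008],0],
    [255,[-0.0006,0.0003,0.012],0],
    [255,[-0.0006,0.0003,0.015],0],
    [255,[-0.0006,0.0003,0.017],0],
    [255,[-0.0006,0.0003,0.017],0]
  ]
}}

```text
clock: 34.02
ee_pos: [0.4515, 0.1774, 0.196]
eef_rot: [0.72, 0.694, -0.001, -0.004]
contact_force: [-0.1, 0.5, -6.7]
opening: 0.0117
```

```bash
python3 -c "
from h import *
tool(J(-.1099,.0930,.1777),-2.05);s=ctrl.read_state();print(s['contact_force'],s['moment'],s['opening'])"
```

```text
shift [-0.0005  0.0006  0.0183]
tool y dir deg -2.15 ee [0.4515 0.1774 0.196 ] tilt z [-0.006  0.004 -1.   ]
spin for jaw dir -2.05 : -0.1 q7 -0.745
[-0.11522148  0.52674241 -6.67171364] [-0.04879024 -0.13137896 -0.04760927] 0.01173411390028
```

Call:
{"fn": "jog_arm", "kwargs": {
  "rows": [
    [255,[-0.0003,0.0003,0.003],0],
    [255,[-0.0003,0.0003,0.006],0],
    [255,[-0.0003,0.0003,0.009],0],
    [255,[-0.0003,0.0003,0.011],0],
    [255,[-0.0003,0.0003,0.011],0]
  ]
}}

```text
clock: 34.43
ee_pos: [0.4514, 0.177, 0.1845]
eef_rot: [0.72, 0.694, -0.001, -0.004]
contact_force: [-0.2, -0.1, -6.9]
opening: 0.0117
```

```bash
python3 -c "
from h import *
tool(J(-.1099,.0930,.1777),-2.05);s=ctrl.read_state();print(s['contact_force'],s['moment'],s['opening'])"
```

```text
shift [-0.0001  0.0005  0.0068]
tool y dir deg -2.15 ee [0.4514 0.177  0.1845] tilt z [-0.006  0.004 -1.   ]
spin for jaw dir -2.05 : -0.1 q7 -0.756
[-0.2352779  -0.08017855 -6.90492574] [-0.01495041 -0.13284853  0.02736819] 0.011652968451997111
```

Smooth, no lateral load; going on down until the weight is taken.

Call:
{"fn": "jog_arm", "kwargs": {
  "rows": [
    [255,[0,0,0.002],0],
    [255,[0,0,0.004],0],
    [255,[0,0,0.006],0],
    [255,[0,0,0.007],0],
    [255,[0,0,0.007],0]
  ]
}}

```text
clock: 34.85
ee_pos: [0.4512, 0.1769, 0.1772]
eef_rot: [0.72, 0.694, -0.001, -0.004]
contact_force: [-0.3, 0.2, -5.9]
opening: 0.0117
```

```bash
python3 -c "
from h import *
tool(J(-.1099,.0930,.1777),-2.05);s=ctrl.read_state();print(s['contact_force'],s['moment'],s['opening'])
c=snap('scene','s13.png');K=J(-.1093,-.0108,0)
print('pred ring top hung',proj(c,[K+[0,0,.156]]))
for r in range(130,150): print(r,c['img'][r,267:279].sum(1)//3)"
```

```text
shift [-0.      0.0007 -0.0005]
tool y dir deg -2.14 ee [0.4512 0.1769 0.1772] tilt z [-0.007  0.004 -1.   ]
spin for jaw dir -2.05 : -0.09 q7 -0.763
[-0.27004873  0.16498519 -5.92285681] [-0.01819757 -0.17782756  0.01143315] 0.011725619572814984
pred ring top hung [[272.40816794 140.77598621]]
130 [63 58 55 56 55 54 55 56 56 55 55 54]
131 [88 80 63 60 58 56 55 55 55 55 54 55]
132 [92 91 88 86 79 63 59 56 55 56 59 69]
133 [ 93  92  92  92  90  87  80  63  70  83  88 109]
134 [ 93  92  91  92  92  92  90  91 118 145 138 137]
135 [ 93  92  93  93  93  93  93  91 107 134 144 123]
136 [ 92  93  93  93  93  92  92  95 104 113 120  96]
137 [ 93  94  93  93  92  92  92  94  99 105 107  84]
138 [ 93  93  94 101 108 111 110 104 102 103 100  84]
139 [ 93  98 116 148 176 184 180 150 126 102  96  83]
140 [ 95 118 154 148 129 139 147 150 163 114  94  90]
141 [ 96 116 157 167 140 137 135 149 163 117  93  94]
142 [ 95 104 132 167 189 196 187 166 137 104  90  92]
143 [ 95 104 126 140 146 143 136 124 104  92  86  90]
144 [ 94 105 127 137 139 135 127 113  94  83  83  81]
145 [ 92 106 129 137 139 135 125 110  95  85  82  83]
146 [ 80 105 130 137 137 133 122 108  92  85  81  83]
147 [ 75 101 128 135 136 130 119 103  86  82  78  78]
148 [ 72  90 107 123 129 123 111  96  81  83  79  78]
149 [60 70 88 92 94 92 75 68 64 74 77 77]
```

Call:
{"fn": "jog_arm", "kwargs": {
  "rows": [
    [255,[0,0,0.001],0],
    [255,[0,0,0.002],0],
    [255,[0,0,0.003],0],
    [255,[0,0,0.003],0]
  ]
}}

```text
clock: 35.23
ee_pos: [0.452, 0.1782, 0.1753]
eef_rot: [0.72, 0.694, 0.0, -0.004]
contact_force: [-1.0, 3.0, 3.8]
opening: 0.0115
```

Call:
{"fn": "jog_arm", "kwargs": {
  "rows": [
    [230,[0,0,0],0],
    [210,[0,0,0],0],
    [190,[0,0,0],0],
    [160,[0,0,0],0],
    [130,[0,0,0],0],
    [130,[0,0,-0.02],0],
    [130,[0,0,-0.05],0],
    [130,[0,0,-0.09],0],
    [130,[0,0,-0.12],0]
  ]
}}

```text
clock: 35.98
ee_pos: [0.4526, 0.1778, 0.2978]
eef_rot: [0.72, 0.694, 0.001, -0.004]
contact_force: [1.2, 0.5, 0.6]
opening: 0.0449
```

```bash
python3 -c "
from h import *
tool([.4,-.15,.3],0)"
```

```text
shift [-0.3295 -0.0406 -0.004 ]
tool y dir deg -2.09 ee [0.4526 0.1778 0.2978] tilt z [-0.004  0.006 -1.   ]
spin for jaw dir 0 : -2.09 q7 -0.666
```

Call:
{"fn": "jog_arm", "kwargs": {
  "rows": [
    [130,[-0.03,0,0],0],
    [130,[-0.065,0,0],0],
    [130,[-0.1,0,0],0],
    [130,[-0.135,-0.01,0],0],
    [130,[-0.17,-0.02,0],0],
    [130,[-0.205,-0.03,0],0],
    [130,[-0.24,-0.04,0],0],
    [130,[-0.275,-0.04,0],0],
    [130,[-0.31,-0.04,0],0],
    [130,[-0.33,-0.04,0],0]
  ]
}}

```text
clock: 36.82
ee_pos: [0.3996, -0.1547, 0.296]
eef_rot: [0.721, 0.693, 0.0, -0.003]
contact_force: [0.5, -0.3, -0.4]
opening: 0.0452
```

```bash
python3 -c "
from h import *
c=snap('scene','s14.png');t=snap('top','t14.png')
K=J(-.1093,-.0108,.156); print('pred ring top hung scene,top',proj(c,[K,K-[0,0,.08]]),proj(t,[K]))
h=cv2.cvtColor(t['img'],cv2.COLOR_RGB2HSV)
m=cv2.inRange(h,(20,180,120),(34,255,255)); m[:215]=0;m[245:]=0;m[:,:120]=0;m[:,230:]=0
pts=np.argwhere(m)[:,::-1]; P=onz(t,pts,.172)[:,:2]-F[:2]; print('leaf n',len(P),'x',P@EX[:2].mean() if 0 else (P@EX[:2]).mean(),'y',(P@EY[:2]).min(),(P@EY[:2]).max())
l=np.polyfit(P@EY[:2],P@EX[:2],1); print('leaf yaw vs jig (rad)',l[0])
# brackets/stop rows along channel centre
for r in (190,200):
  print(r,[tuple(int(v) for v in t['img'][r,q]) for q in range(166,222,2)])
m=cv2.inRange(h,(0,170,100),(5,255,255)); m[:,:130]=0;m[:,220:]=0;m[:150]=0;m[175:]=0
pts=np.argwhere(m)[:,::-1].astype(np.float32); r=cv2.minAreaRect(pts); b=cv2.boxPoints(r); print('knob',r)
im=cv2.resize(c['img'][100:230,230:360],(390,390),interpolation=2); b=cv2.resize(t['img'][150:247,120:220],(400,388),interpolation=2)
o=np.zeros((390,790,3),np.uint8);o[:,:390]=im;o[:388,390:]=b; cv2.imwrite('pics/m14.png',cv2.cvtColor(o,cv2.COLOR_RGB2BGR))"
```

```text
pred ring top hung scene,top [[272.40816794 140.77598621]
 [271.09277609 162.25974053]] [[206.50068651 231.16695347]]
leaf n 111 x -0.1100877548358759 y 0.004912937015145343 0.1813032578873961
leaf yaw vs jig (rad) -0.002197425161701031
190 [(203, 210, 219), (126, 129, 135), (127, 183, 165), (103, 201, 153), (81, 161, 122), (240, 241, 242), (206, 204, 207), (228, 226, 227), (255, 255, 255), (233, 231, 231), (252, 252, 252), (255, 255, 255), (255, 255, 255), (254, 253, 254), (239, 238, 238), (193, 190, 192), (254, 253, 253), (255, 255, 255), (240, 238, 239), (255, 255, 255), (237, 235, 236), (121, 144, 191), (64, 148, 243), (62, 150, 245), (60, 147, 242), (159, 170, 189), (214, 221, 227), (215, 220, 226)]
200 [(206, 213, 221), (125, 129, 135), (99, 152, 126), (102, 199, 150), (78, 149, 114), (238, 239, 238), (207, 204, 207), (252, 252, 253), (255, 255, 255), (201, 198, 200), (254, 254, 254), (255, 255, 255), (255, 255, 255), (254, 254, 254), (200, 199, 201), (210, 208, 211), (255, 255, 255), (253, 253, 253), (248, 247, 248), (255, 255, 255), (206, 203, 205), (113, 162, 239), (62, 149, 243), (60, 146, 243), (58, 132, 227), (196, 205, 219), (215, 221, 227), (216, 222, 228)]
knob ((166.02474975585938, 161.7475128173828), (4.676674842834473, 16.219106674194336), 84.2894058227539)
```

```bash
python3 -c "
from h import *
c=load('s14.png')
for r in range(136,154): print(r,c['img'][r,266:280].sum(1)//3)
t=load('t14.png'); h=cv2.cvtColor(t['img'],cv2.COLOR_RGB2HSV)
g=cv2.inRange(h,(60,90,30),(90,255,255))
for r in (185,195,203):
  xs=np.nonzero(g[r,130:230])[0]+130; X=onz(t,[[xs.max()+.5,r]],.05)[0]-F; b=np.nonzero(cv2.inRange(h,(100,120,60),(125,255,255))[r,180:230])[0]+180; Y=onz(t,[[b.min()-.5,r]],.048)[0]-F
  print('stop',X@EY,'fence',Y@EY)
t0=load('top0.png')
for n,(y0,y1,x0,x1) in dict(carv=(125,155,120,152),spray=(100,135,200,226),hammer=(100,140,228,320)).items(): print(n,np.abs(t['img'][y0:y1,x0:x1].astype(int)-t0['img'][y0:y1,x0:x1]).mean().round(2))
"
```

```text
136 [ 92  93  93  93  93  92  92  92  92  95 111 124 117  91]
137 [ 93  93  93  93  92  92  93  92  92  95 102 108 103  83]
138 [ 93  92  93  93  99 108 111 113 109 107 104 106 100  83]
139 [ 89  92  93 104 138 168 165 172 176 154 128 105  96  84]
140 [ 73  90  95 115 150 151 138 148 149 155 164 122  94  99]
141 [ 68  88  94 107 143 171 150 133 136 158 162 120  90  94]
142 [ 58  73  93 106 131 149 162 163 158 138 109  89  86  99]
143 [ 59  68  89 106 132 142 146 143 134 118  99  89  84  97]
144 [ 65  59  67  96 133 142 142 137 128 114 104  91  83  81]
145 [ 80  62  64  97 134 142 141 135 123 108  93  84  82  78]
146 [ 71  62  74 106 136 141 140 133 120 103  90  82  78  76]
147 [ 62  71  87 108 133 140 138 130 116  98  86  81  77  75]
148 [ 61  70  85  94 111 130 139 127 115  87  83  82  78  77]
149 [59 59 68 87 90 93 91 80 72 63 74 78 77 73]
150 [60 60 68 84 82 71 61 57 58 63 75 79 81 76]
151 [65 72 70 69 61 59 56 57 63 75 79 80 81 76]
152 [65 59 58 58 57 57 56 56 65 76 80 79 78 77]
153 [56 56 56 56 56 56 56 59 68 77 81 79 77 76]
stop 0.1002438431897313 fence -0.0004399425838363001
stop 0.09906413694641633 fence -0.001437606923963804
stop 0.09815236677882816 fence 0.0007311140887559348
carv 3.73
spray 3.21
hammer 4.43
```

```bash
python3 -c "
from h import *
print(ctrl.finish_job(), ctrl.read_state()['clock'])"
```

```text
the job is handed in; nothing more can be done
the job is handed in; nothing more can be done
```

The whole job was done and handed in at about 37 s of the 210 s allowed; no verdict is reported on hand-in.

**What I did:** I loosened the clamp knob and slid the stop back to its end. Only two silver brackets were on the bench, and I laid both in the channel. I pushed the stop up until everything touched, retightened the clamp, then lifted the yellow gate out and lowered it onto both pintles.

**Last checks (from camera images and arm readings):**

| Item | Reading | Needed |
|---|---|---|
| Stop face from fence | 98–100 mm, for 2 × 50 mm of bracket | gaps under 5 mm |
| Clamp | about 1.46 rad | over 1.15 rad |
| Gate upper-knuckle top | within about 2 mm of the hung height | lower knuckle within 5 mm |
| Gate leaf offset across the jig | −110 mm, as designed | knuckle within 6 mm sideways |
| Gate angle to the jig | about 0.002 rad | under 0.3 rad |
| Hammer, spray can, carving | image patches almost unchanged | moved under 40 mm |

**What failed or disagreed:**
- **Fingertip length:** the fingertips stood about 34 mm higher than the stated 25 mm ahead of the TCP. The first try at the knob therefore closed above the bar and turned nothing. I went lower and it gripped.
- **Gate height:** I first worked out the gate's approach height with a wrong sign. A two-camera check showed it before the gate got near the pins.
- **Final picture:** the 16-picture limit stopped me viewing the last one, so the checks above come from pixel measurements only.

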